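# Pack the glass reference jars into the hasped transport case

## Robot

A 6-joint arm with a two-finger parallel gripper is mounted at the origin on the work surface. World frame = base frame: x ahead of the robot, y to its left, z up, the work surface at z = 0. Lengths are in m, angles in rad, forces in N, time in s.
With the tool pointing down it reaches from about 0.3 to 0.875 m from the base axis. Payload 6.4 kg.
Tool frame: the origin (TCP) lies midway between the tips of the shut fingers; the grasp point (between the pads) lies behind it (manip.grasp_offset is the z of the grasp point in the tool frame, in m); z points along the fingers, y is the line along which they close (so a half turn about z gives the same grasp; the last joint's range is limited). The gripper opens to 88 mm and grips with 3 to 60 N. Pads are 18 mm wide; open, the fingers measure 123 mm over their backs; the gripper's body (75 mm by 187 mm) begins 45 mm behind the grasp point.
Start: joints at [0.988, 0.181, 1.607, -0, 1.354, -0.206], TCP at [0.212, 0.535, 0.239] pointing down, gripper open.
Joint ranges: [-2.99, 2.99], [-0.89, 2.07], [0.3, 2.58], [-1.14, 4.28], [0, 2.63], [-3.12, 3.12]. Speed limits (rad/s): [2.57, 2.57, 3.01, 3.14, 3.14, 3.14].

## Interface

Orientations are given as a 3x3 rotation matrix whose columns are the frame's x, y, z axes.
In Python, from plant import manip gives the robot as it stands. The module is installed in compiled form; this text tells all that it offers.
- The arm moves only by the tool arm_command, never from a script. Its argument "deltas" is a list of rows, each an object of numbers: "dx", "dy", "dz": the shift along the tool's x, y, z in mm; "ax", "ay", "az": the turn, a rotation vector about the tool's x, y, z in degrees; "grip": the finger opening in mm, from 0 to 88.1. In form: [{"dx": .., "dy": .., "dz": .., "ax": .., "ay": .., "az": .., "grip": ..}, ...]. A call has 1 to 20 rows; each row shifts and turns the commanded pose from where the row before left it, along the tool's axes as they then stand; what a row does not reach is not made up. A row lasts 1/10 s, in which the tool goes at most 50 mm and 8.59 degrees, less where a joint would pass 70% of its speed; a pose out of reach is approached as far as the arm can. A call is refused whole if a number of a shift passes 50 or a number of a turn 8.59, either way. A call with a gripper value outside its range is refused whole. The fingers move at their own pace and stop on an object; "squeeze" is the grip in N (left out, the last holds). Time passes only in rows, so rows that do not move let the fingers close. It gives the time, the measured TCP pose, the force, the opening and the grip force at its end, in the units of the state.
- manip.sense(): the state, without advancing time (a new reading comes with each control period).
- manip.camera(name): name is "scene" or "side" or "wrist"; returns the picture (480x640x3 uint8, red, green, blue); there is no depth.
- manip.camera_info(name): a dict with "fov_y" (degrees; the focal length in pixels is half the picture's height over the tangent of half this angle, whatever the lens; pixels are square), "cx", "cy" (the principal point, pixels), "xyz" and "attitude" of the camera in the world; the wrist camera has in their place "mount" (4x4, takes a point from camera to tool coordinates, whose origin is the TCP and whose axes are the flange's). Camera axes: x right, y down, z forward; pixel columns grow to the right and rows downward; lengths in m; the calibration is good to about 2 mm. A picture is of the moment at which its call begins: read the wrist's pose just before it. camera_info takes no time and is no camera call.
- manip.sign_off(): hands the job in; it is judged then, once.
The state is a dict: "time": time; "q": joint angles; "dq": joint speeds; "tau": joint torques, N m; "ee_pos": TCP position; "tool_rot": TCP orientation; "contact_force": force on the tool from outside, world axes, zero at the start; "moment": the same for the moment, N m; "width": opening from 0.0 (shut) to 1.0 (fully open); "grasp_force": force on a finger pad.
Only numpy, scipy, OpenCV 4.12 (cv2) and the standard library are available. Lean on these libraries where they do the work, as an engineer would, in place of code of your own. Each camera call takes 0.05 s, during which the arm holds its last target. There are 200 camera calls.

## Task

The courier is due: flip the hasp of the aluminium transport case off its staple and swing it up clear, raise the lid, and stand every amber glass jar on the counter upright inside the case, then lower the lid gently and put the hasp back down over its staple. The jars are thin glass: grip them lightly (well under 50 N), set them down rather than dropping them, and leave everything else on the counter where it is.

Things in the scene. Friction and masses are not known exactly. Their poses are not given: they have to be found in the camera images.
- case: aluminium transport case, fixed to the counter; 170 (x) by 330 (y) by 95 mm high without its lid, walls 6 mm, inner floor 6 mm above its underside, inside 158 by 318 mm with no dividers. Origin: centre of its underside; x points from the front (hasp side, towards the robot) to the back (lid hinge), z up
- lid_hinge (a point): middle of the lid's hinge line, which runs along the case's y axis on the top of its back wall: case frame (85, 0, 95) mm
- lid (a joint): lid angle in rad, 0 shut, opens up and backwards to 1.8. The lid is a flat 10 mm plate, 0.5 kg, on a stiff friction hinge (0.62 N m): it stays at any angle and takes 3 to 5 N at its pull to raise. While the hasp is on the staple it is held down (it gives about 0.03 rad)
- lid_pull (a point): centre of the lid's pull: a round rubber bar 20 mm in diameter and 40 mm long along the case's y axis, on a 14 mm wide steel stem in front of the lid's front edge, left of the middle (case +y). In the lid frame 215 mm in front of the hinge line, 75 mm to the left, 5 mm above it: case frame (-130, 75, 100) mm when shut. Being round it can turn between fingers that hold its two ends
- hasp (a joint): hasp angle relative to the lid, in rad: 0 hanging straight down over the staple on the case's front, grows as its lower end swings out to the front and up, to 2.2 (1.57: sticking straight out). It turns stiffly (0.06 N m) and stays where it is left; above about 0.6 it is off the staple, which sticks out 16 mm from the case's front
- hasp_hinge (a point): middle of the hasp's hinge line, along the case's y axis, on the lid's front edge right of the middle (case -y): case frame (-91, -75, 100.5) mm with the lid shut. The hasp is a slotted steel plate 44 mm wide, 44 mm long and 3 mm thick, hung on the lid
- hasp_knob (a point): centre of the hasp's black ball knob, 24 mm in diameter, on a 10 mm stem square to the plate: 40 mm out in front of the plate and 36 mm below the hinge line when hanging: case frame (-131, -75, 64.5) mm with lid shut and hasp down. It is 54 mm from the hinge line and goes round it
- jar1: sealed amber glass jar with white cap, a plain upright cylinder 56 mm in diameter and 70 mm tall, 0.11 to 0.23 kg. Origin: centre of its underside, z up its axis. Thin glass: each finger must press on it with less than 50 N (100 N the two together), including the jolt of closing, which can be some 10 to 20 % above the set grip; 20 N is plenty to carry it. None if this jar is absent this time or while it is held
- jar2: sealed amber glass jar with white cap, a plain upright cylinder 56 mm in diameter and 70 mm tall, 0.11 to 0.23 kg. Origin: centre of its underside, z up its axis. Thin glass: each finger must press on it with less than 50 N (100 N the two together), including the jolt of closing, which can be some 10 to 20 % above the set grip; 20 N is plenty to carry it. None if this jar is absent this time or while it is held
- jar3: sealed amber glass jar with white cap, a plain upright cylinder 56 mm in diameter and 70 mm tall, 0.11 to 0.23 kg. Origin: centre of its underside, z up its axis. Thin glass: each finger must press on it with less than 50 N (100 N the two together), including the jolt of closing, which can be some 10 to 20 % above the set grip; 20 N is plenty to carry it. None if this jar is absent this time or while it is held
- jar4: sealed amber glass jar with white cap, a plain upright cylinder 56 mm in diameter and 70 mm tall, 0.11 to 0.23 kg. Origin: centre of its underside, z up its axis. Thin glass: each finger must press on it with less than 50 N (100 N the two together), including the jolt of closing, which can be some 10 to 20 % above the set grip; 20 N is plenty to carry it. None if this jar is absent this time or while it is held
- petri: glass dish lying among the jars, 90 mm across, 14 mm tall; origin under its centre; leave alone
- slides: flat grey slide box 80 by 35 by 15 mm; origin under its centre; leave alone
- reagent: white plastic reagent bottle 60 mm across, 150 mm tall; leave alone
- wash: white plastic wash bottle 64 mm across, 170 mm tall; leave alone
- beaker: white open beaker 72 mm across, 90 mm tall; leave alone
- notebook: closed notebook 150 by 100 by 12 mm; leave alone
Mind the look-alikes: they are no part of the job. What is shaped like the jar3 but yellow is not meant. Leave any pink look-alike of the jar1 alone.

How it is judged:
By the outcome, as a careful person would: the job done as asked, in the order asked, and still so for the second after the job is handed in, with the robot touching nothing.
Of jar1, jar2, jar3, jar4 only 2 to 4 are there at a start; the rules pass over those that are not, and their reading is None.
At some moment in a run one of jar1, jar2, jar3, jar4 may be knocked a few centimetres aside while the robot is not near it.
It also fails if it takes over 210 s, if anything falls off the work surface, if the arm or the gripper's body presses on something with over 40 N, if the wrist force passes 120 N, or if a joint passes its speed limit or range.

## Working session

There is one attempt and no reset: what is moved stays moved. The work goes in short steps, Python scripts to look and compute and a tool call to move; the robot and the scene stay as the last step left them, time stands still between calls to the robot, and variables do not carry over. Pictures are saved under pics/ and viewed, at most 14 in all, crops included, and the job is handed in when it is done.

Besides the shell and the picture viewer there is one more tool, called after "Call:" in YAML: its name, and indented under it one key for each argument. arm_command: Moves the arm, as the interface text tells. Its arguments: {"type":"object","properties":{"deltas":{"type":"array"},"squeeze":{"type":"number"}},"required":["deltas"]}

```bash
mkdir -p pics
python3 - <<'E'
from plant import manip
import cv2,numpy as np
for n in("scene","side"):
    im=manip.camera(n); cv2.imwrite(f"pics/{n}0.png",im[:,:,::-1]); i=manip.camera_info(n); print(n,i)
print(manip.camera_info("wrist"),manip.grasp_offset)
s=manip.sense();print(s["ee_pos"],s["tool_rot"],s["time"])
E
```

```text
scene {'fov_y': 45.48354139180479, 'cx': 323.0755185107704, 'cy': 242.39726636673686, 'xyz': array([1.30409477, 0.22536378, 1.37107384]), 'attitude': array([[-0.18439348,  0.83145176, -0.52410592],
       [ 0.98281956,  0.15161812, -0.10525042],
       [-0.00804669, -0.53450905, -0.84512445]])}
side {'fov_y': 56.642146028460076, 'cx': 314.05682181816104, 'cy': 235.53333013399984, 'xyz': array([ 0.42581994, -0.7126306 ,  0.82000391]), 'attitude': array([[ 0.99179418, -0.08219877,  0.09791664],
       [-0.12772097, -0.67077209,  0.73058343],
       [ 0.00562669, -0.73709441, -0.67576636]])}
{'fov_y': 63.63872641614529, 'cx': 323.0770141994098, 'cy': 242.59395540177312, 'mount': array([[ 7.62230257e-04, -9.47283719e-01, -3.20395029e-01,
         8.40592382e-02],
       [ 9.99999340e-01,  9.97378283e-04, -5.69829239e-04,
        -5.05146067e-04],
       [ 8.59345004e-04, -3.20394383e-01,  9.47283854e-01,
        -1.45837284e-01],
       [ 0.00000000e+00,  0.00000000e+00,  0.00000000e+00,
         1.00000000e+00]])} -0.0187
[0.21130883 0.53427522 0.23791434] [[-9.29836031e-01  3.67973165e-01 -8.39628548e-04]
 [ 3.67973994e-01  9.29835195e-01 -1.28439683e-03]
 [ 3.08092609e-04 -1.50323992e-03 -9.99998823e-01]] 0.1
```

View pics/scene0.png

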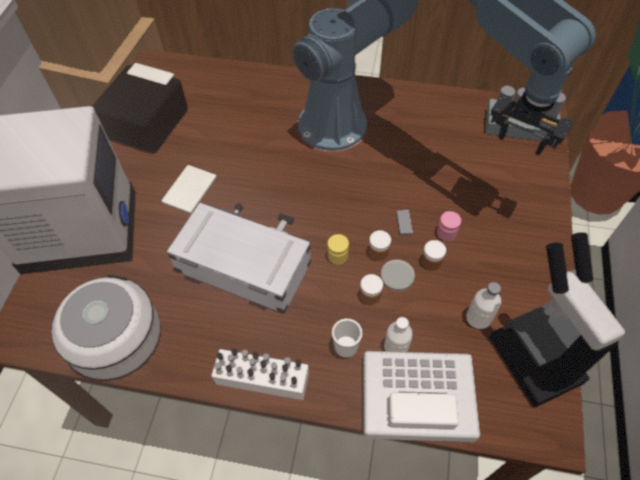

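View pics/side0.png

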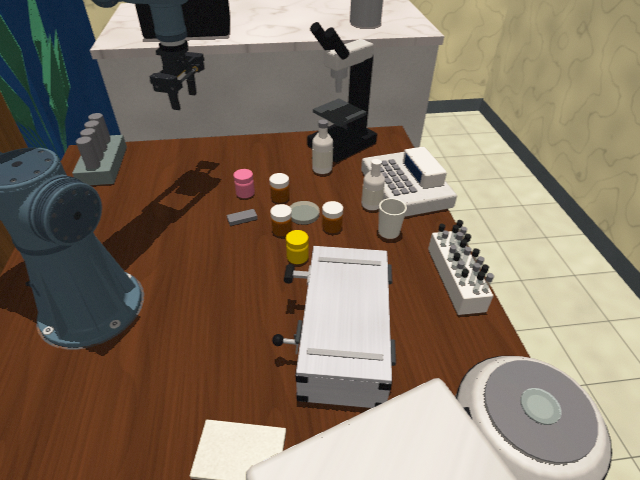

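Scene: case with knob at (238,209), pull at (286,218), and three amber jars (white caps) at (380,242), (435,252), (371,287). The yellow (338,248) and pink (449,225) ones are look-alikes. Side: knob (278,340), pull (290,272), jars (279,182), (281,213), (332,211).

```bash
cat > h.py <<'E'
from plant import manip
import cv2,numpy as np
def cam(n,s=None):
    i=manip.camera_info(n); f=240/np.tan(np.radians(i["fov_y"]/2))
    if n=="wrist":
        s=s or manip.sense(); T=np.eye(4);T[:3,:3]=s["tool_rot"];T[:3,3]=s["ee_pos"];M=T@i["mount"];return f,i["cx"],i["cy"],M[:3,3],M[:3,:3]
    return f,i["cx"],i["cy"],np.array(i["xyz"]),np.array(i["attitude"])
def ray(c,u,v):
    f,cx,cy,p,R=c; d=R@np.array([(u-cx)/f,(v-cy)/f,1]); return p,d/np.linalg.norm(d)
def plane(c,u,v,z):
    p,d=ray(c,u,v); return p+d*(z-p[2])/d[2]
def tri(a,b):
    A=np.zeros((3,3));y=np.zeros(3)
    for p,d in(a,b):
        P=np.eye(3)-np.outer(d,d);A+=P;y+=P@p
    x=np.linalg.solve(A,y);return x,[np.linalg.norm((np.eye(3)-np.outer(d,d))@(x-p)) for p,d in(a,b)]
def proj(c,X):
    f,cx,cy,p,R=c;q=R.T@(np.array(X)-p);return np.array([cx+f*q[0]/q[2],cy+f*q[1]/q[2]])
def blobs(im,lo,hi,amin=30):
    m=cv2.inRange(cv2.cvtColor(im,cv2.COLOR_RGB2HSV),np.array(lo),np.array(hi))
    n,l,st,ce=cv2.connectedComponentsWithStats(m)
    return [(ce[i].round(1).tolist(),st[i].tolist()) for i in range(1,n) if st[i,4]>=amin]
E
python3 - <<'E'
from h import *
np.set_printoptions(precision=4,suppress=True)
S,D=cam("scene"),cam("side")
for n,a,b in(("knob",(238,209.5),(278,340)),("pull",(286,218.5),(290,271)),("j a",(380,240),(281,212)),("j b",(434.5,250),(279,181)),("j c",(371,285),(332,209)),("yellow",(338,244),(297,238))):
    print(n,*tri(ray(S,*a),ray(D,*b)), plane(S,*a,.07),plane(D,*b,.07))
for u,v in((201,206),(309,243),(170,252),(279,290)):print("lid S",plane(S,u,v,.105))
for u,v in((313,248),(387,250),(299,374),(391,375)):print("lid D",plane(D,u,v,.105))
E
```

```text
knob [ 0.4256 -0.1926  0.0615] [np.float64(0.0016629956503552324), np.float64(0.0016629956503552046)] [ 0.433  -0.1906  0.07  ] [ 0.4243 -0.1972  0.07  ]
pull [ 0.4621 -0.045   0.1037] [np.float64(0.0008137840378174682), np.float64(0.0008137840378173155)] [ 0.4388 -0.0519  0.07  ] [ 0.4644 -0.0144  0.07  ]
j a [0.4587 0.212  0.0617] [np.float64(0.0016887296070720733), np.float64(0.0016887296070719298)] [0.4622 0.2128 0.07  ] [0.4595 0.2001 0.07  ]
j b [0.4629 0.3596 0.0585] [np.float64(0.0025074515592787296), np.float64(0.002507451559278761)] [0.4676 0.3595 0.07  ] [0.4641 0.3405 0.07  ]
j c [0.5974 0.2079 0.0605] [np.float64(0.00019975850631784116), np.float64(0.00019975850631773548)] [0.6023 0.2082 0.07  ] [0.5954 0.1962 0.07  ]
yellow [0.4915 0.1027 0.063 ] [np.float64(0.000767399045221298), np.float64(0.0007673990452212899)] [0.495  0.1037 0.07  ] [0.4914 0.0944 0.07  ]
lid S [ 0.4631 -0.2821  0.105 ]
lid S [0.5274 0.0318 0.105 ]
lid S [ 0.6192 -0.3178  0.105 ]
lid S [ 0.6763 -0.0143  0.105 ]
lid D [0.5216 0.0185 0.105 ]
lid D [ 0.6895 -0.0088  0.105 ]
lid D [ 0.4565 -0.2969  0.105 ]
lid D [ 0.6181 -0.3191  0.105 ]
```

Run:
```python
import cv2
a=cv2.imread("pics/scene0.png")[180:310,150:460];b=cv2.imread("pics/side0.png")[160:410,220:410]
a=cv2.resize(a,None,fx=2.5,fy=2.5,interpolation=cv2.INTER_CUBIC)
cv2.imwrite("pics/crop0.png",a)
```

```text
(no output)
```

View pics/crop0.png

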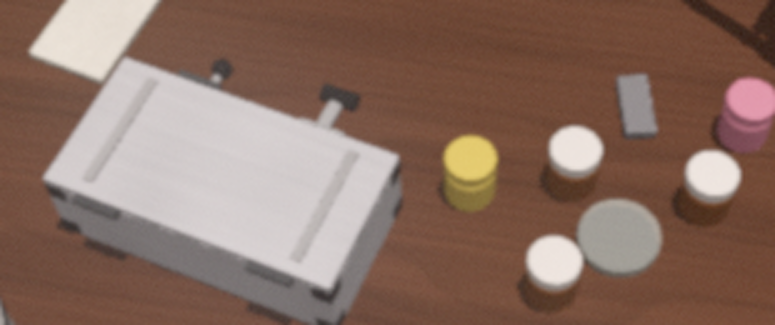

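```bash
cat >> h.py <<'E'
from scipy.spatial.transform import Rotation as Ro
def goal(yaw,tilt=0):
    "tool y along case-like y (yaw deg about z), z down; tilt leans about tool y"
    c,s=np.cos(np.radians(yaw)),np.sin(np.radians(yaw))
    R=np.array([[-c,-s,0],[-s,c,0],[0,0,-1.]])
    return R@Ro.from_euler('y',tilt,degrees=True).as_matrix()
def go(p,R,grasp=False):
    s=manip.sense();p=np.array(p)
    if grasp:p=p-R[:,2]*manip.grasp_offset
    rv=np.degrees(Ro.from_matrix(s["tool_rot"].T@R).as_rotvec())
    print("turn",rv.round(2),"then shift(new axes)mm",(R.T@(p-s["ee_pos"])*1e3).round(1),"old axes",(s["tool_rot"].T@(p-s["ee_pos"])*1e3).round(1))
CASE=dict(p=np.array([.5714,-.149,0]),yaw=-12.7)
def case(x,y,z):
    return CASE["p"]+Ro.from_euler('z',CASE["yaw"],degrees=True).apply(np.array([x,y,z])/1e3)
E
python3 - <<'E'
from h import *
S=cam("scene")
for n,u,v,z in(("pink",449,218,.07),("petri",398,274,.014),("slides",405,222,.015),("reag top",494,288,.15),("reag",481,318,.02),("wash top",402,323,.17),("wash",397,350,.02),("beaker",347,330,.09)):print(n,plane(S,u,v,z).round(3))
print(case(-131,-75,64.5),case(-130,75,100))
go([.4264,-.1933,.20],goal(-12.7))
E
```

```text
pink [0.357 0.39  0.07 ]
petri [0.526 0.275 0.014]
slides [0.353 0.274 0.015]
reag top [0.6  0.5  0.15]
reag [0.619 0.499 0.02 ]
wash top [0.74  0.293 0.17 ]
wash [0.745 0.297 0.02 ]
beaker [0.745 0.169 0.09 ]
[ 0.42711651 -0.19336524  0.0645    ] [ 0.46106897 -0.0472549   0.1       ]
turn [-0.08 -0.02 -8.89] then shift(new axes)mm [-369.8 -662.5   37.9] old axes [-467.7 -597.3   38.7]
```

Call:
arm_command:
  deltas:
    - {"az": -4.5,"grip": 60}
    - {"az": -4.4}
    - {"dx": -20.5,"dy": -36.8,"dz": 2}
    - {"dx": -20.5,"dy": -36.8,"dz": 2}
    - {"dx": -20.5,"dy": -36.8,"dz": 2}
    - {"dx": -20.5,"dy": -36.8,"dz": 2}
    - {"dx": -20.5,"dy": -36.8,"dz": 2}
    - {"dx": -20.5,"dy": -36.8,"dz": 2}
    - {"dx": -20.5,"dy": -36.8,"dz": 2}
    - {"dx": -20.5,"dy": -36.8,"dz": 2}
    - {"dx": -20.5,"dy": -36.8,"dz": 2}
    - {"dx": -20.5,"dy": -36.8,"dz": 2}
    - {"dx": -20.5,"dy": -36.8,"dz": 2}
    - {"dx": -20.5,"dy": -36.8,"dz": 2}
    - {"dx": -20.5,"dy": -36.8,"dz": 2}
    - {"dx": -20.5,"dy": -36.8,"dz": 2}
    - {"dx": -20.5,"dy": -36.8,"dz": 2}
    - {"dx": -20.5,"dy": -36.8,"dz": 2}
    - {"dx": -20.5,"dy": -36.8,"dz": 2}
    - {"dx": -20.5,"dy": -36.8,"dz": 2}

```text
invalid input
```

Run:
```python
from h import *
s=manip.sense();print(s["time"],s["ee_pos"],s["width"])
im=manip.camera("wrist");cv2.imwrite("pics/w1.png",im[:,:,::-1])
c=cam("wrist",s)
for P in([-131,-75,64.5],[-130,75,100],[-85,165,95],[-85,-165,95]):print(P,proj(c,case(*P)))
```

```text
0.1 [0.21130883 0.53427522 0.23791434] 1.0010618962514595
[-131, -75, 64.5] [-157.12821347  580.90557096]
[-130, 75, 100] [-71.45492022 604.18123082]
[-85, 165, 95] [ 22.70582662 616.19251735]
[-85, -165, 95] [-234.36606417  642.02287541]
```

View pics/w1.png

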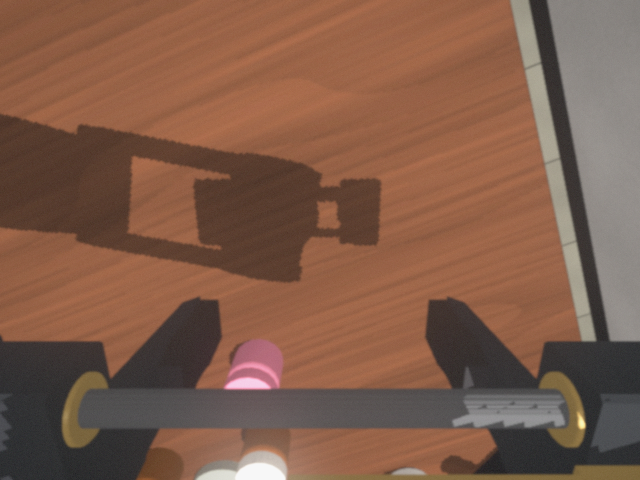

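The move was refused and the arm hasn't moved: the wrist view shows the start pose, with the pink look-alike at (255,370). I'll give every field in each row.

Call:
arm_command:
  deltas:
    - {"dx": 0,"dy": 0,"dz": 0,"ax": 0,"ay": 0,"az": -4.5,"grip": 60}
    - {"dx": 0,"dy": 0,"dz": 0,"ax": 0,"ay": 0,"az": -4.4,"grip": 60}
  squeeze: 20

```text
time: 0.35
ee_pos: [0.2114, 0.5345, 0.2383]
tool_rot: [[-0.976, 0.217, -0.0], [0.217, 0.976, -0.001], [0.0, -0.001, -1.0]]
contact_force: [-0.4, 1.0, -0.4]
width: 0.842
grasp_force: 0.0
```

Call:
arm_command:
  deltas:
    - {"dx": -20.5,"dy": -36.8,"dz": 2,"ax": 0,"ay": 0,"az": 0,"grip": 60}
    - {"dx": -20.5,"dy": -36.8,"dz": 2,"ax": 0,"ay": 0,"az": 0,"grip": 60}
    - {"dx": -20.5,"dy": -36.8,"dz": 2,"ax": 0,"ay": 0,"az": 0,"grip": 60}
    - {"dx": -20.5,"dy": -36.8,"dz": 2,"ax": 0,"ay": 0,"az": 0,"grip": 60}
    - {"dx": -20.5,"dy": -36.8,"dz": 2,"ax": 0,"ay": 0,"az": 0,"grip": 60}
    - {"dx": -20.5,"dy": -36.8,"dz": 2,"ax": 0,"ay": 0,"az": 0,"grip": 60}
    - {"dx": -20.5,"dy": -36.8,"dz": 2,"ax": 0,"ay": 0,"az": 0,"grip": 60}
    - {"dx": -20.5,"dy": -36.8,"dz": 2,"ax": 0,"ay": 0,"az": 0,"grip": 60}
    - {"dx": -20.5,"dy": -36.8,"dz": 2,"ax": 0,"ay": 0,"az": 0,"grip": 60}
    - {"dx": -20.5,"dy": -36.8,"dz": 2,"ax": 0,"ay": 0,"az": 0,"grip": 60}
    - {"dx": -20.5,"dy": -36.8,"dz": 2,"ax": 0,"ay": 0,"az": 0,"grip": 60}
    - {"dx": -20.5,"dy": -36.8,"dz": 2,"ax": 0,"ay": 0,"az": 0,"grip": 60}
    - {"dx": -20.5,"dy": -36.8,"dz": 2,"ax": 0,"ay": 0,"az": 0,"grip": 60}
    - {"dx": -20.5,"dy": -36.8,"dz": 2,"ax": 0,"ay": 0,"az": 0,"grip": 60}
    - {"dx": -20.5,"dy": -36.8,"dz": 2,"ax": 0,"ay": 0,"az": 0,"grip": 60}
    - {"dx": -20.5,"dy": -36.8,"dz": 2,"ax": 0,"ay": 0,"az": 0,"grip": 60}
    - {"dx": -20.5,"dy": -36.8,"dz": 2,"ax": 0,"ay": 0,"az": 0,"grip": 60}
    - {"dx": -20.5,"dy": -36.8,"dz": 2,"ax": 0,"ay": 0,"az": 0,"grip": 60}
    - {"dx": 0,"dy": 0,"dz": 0,"ax": 0,"ay": 0,"az": 0,"grip": 60}
  squeeze: 20

```text
time: 2.25
ee_pos: [0.4266, -0.1968, 0.2024]
tool_rot: [[-0.975, 0.224, 0.0], [0.224, 0.975, -0.001], [-0.0, -0.001, -1.0]]
contact_force: [0.2, 0.8, -0.0]
width: 0.676
grasp_force: 0.0
```

Run:
```python
from h import *
s=manip.sense();print(s["time"],s["ee_pos"],s["width"])
im=manip.camera("wrist");cv2.imwrite("pics/w2.png",im[:,:,::-1])
c=cam("wrist",s)
for P in([-131,-75,64.5],[-130,75,100],[-85,165,95],[-85,-165,95]):print(P,proj(c,case(*P)))
```

```text
2.25 [ 0.42664608 -0.19676378  0.20237804] 0.6761145652691387
[-131, -75, 64.5] [328.54533938 227.56790799]
[-130, 75, 100] [550.71195956 243.30546906]
[-85, 165, 95] [659.58900256 299.47461638]
[-85, -165, 95] [205.36752363 300.37163711]
```

View pics/w2.png

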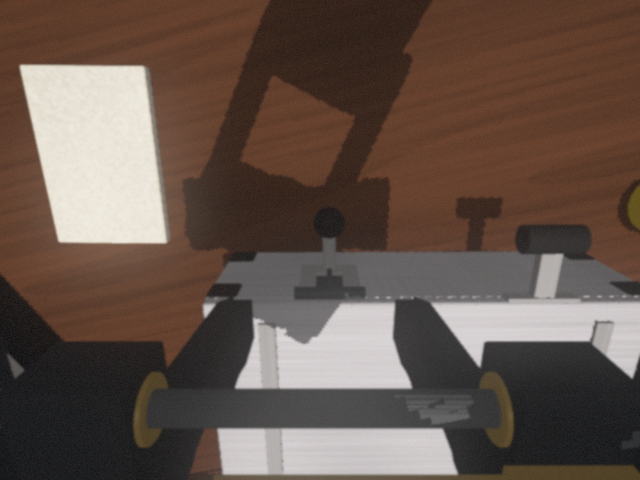

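Wrist view: knob at (329,222), pull at (554,240), lid front edge near row 300, all within a few mm of the estimate.

Run:
```python
from h import *
s=manip.sense();c=cam("wrist",s)
k=plane(c,329,222,.0645);p=plane(c,554,239.5,.1);print(k,p)
d=p-k;print(np.degrees(np.arctan2(d[1],d[0]))-np.degrees(np.arctan2(150,1)),np.linalg.norm(d[:2]))
e1=plane(c,220,302,.105);e2=plane(c,620,298.5,.105);d=e2-e1;print(-np.degrees(np.arctan2(d[0],d[1])))
R=Ro.from_euler('z',-12.8,degrees=True)
print(k-R.apply([-.131,-.075,.0645]),p-R.apply([-.13,.075,.1]))
go(k+R.apply([-.003,0,0]),goal(-12.8),True)
```

```text
[ 0.42191474 -0.18931958  0.0645    ] [ 0.45781337 -0.04230062  0.1       ]
-13.339836530432066 0.15133831969751038
-12.268682944710418
[ 0.56627544 -0.14520623  0.        ] [ 0.56796665 -0.14423813  0.        ]
turn [ 0.03 -0.07 -0.08] then shift(new axes)mm [  8.    4.  156.3] old axes [  7.8   3.9 156.3]
```

```bash
sed -i 's/CASE=.*/CASE=dict(p=np.array([.5680,-.1460,0]),yaw=-12.9)/' h.py
```

Call:
arm_command:
  deltas:
    - {"dx": 8,"dy": 4,"dz": 20,"ax": 0,"ay": 0,"az": 0,"grip": 60}
    - {"dx": 0,"dy": 0,"dz": 25,"ax": 0,"ay": 0,"az": 0,"grip": 60}
    - {"dx": 0,"dy": 0,"dz": 25,"ax": 0,"ay": 0,"az": 0,"grip": 60}
    - {"dx": 0,"dy": 0,"dz": 25,"ax": 0,"ay": 0,"az": 0,"grip": 60}
    - {"dx": 0,"dy": 0,"dz": 15,"ax": 0,"ay": 0,"az": 0,"grip": 60}
    - {"dx": 0,"dy": 0,"dz": 15,"ax": 0,"ay": 0,"az": 0,"grip": 60}
    - {"dx": 0,"dy": 0,"dz": 10,"ax": 0,"ay": 0,"az": 0,"grip": 60}
    - {"dx": 0,"dy": 0,"dz": 10,"ax": 0,"ay": 0,"az": 0,"grip": 60}
    - {"dx": 0,"dy": 0,"dz": 8,"ax": 0,"ay": 0,"az": 0,"grip": 60}
    - {"dx": 0,"dy": 0,"dz": 0,"ax": 0,"ay": 0,"az": 0,"grip": 60}

```text
time: 3.3
ee_pos: [0.4186, -0.1863, 0.0489]
tool_rot: [[-0.976, 0.219, -0.001], [0.219, 0.976, 0.001], [0.001, 0.001, -1.0]]
contact_force: [-0.4, -0.1, 0.1]
width: 0.679
grasp_force: 0.0
```

Call:
arm_command:
  deltas:
    - {"dx": 0,"dy": 0,"dz": 0,"ax": 0,"ay": 0,"az": 0,"grip": 40}
    - {"dx": 0,"dy": 0,"dz": 0,"ax": 0,"ay": 0,"az": 0,"grip": 30}
    - {"dx": 0,"dy": 0,"dz": 0,"ax": 0,"ay": 0,"az": 0,"grip": 25}
    - {"dx": 0,"dy": 0,"dz": 0,"ax": 0,"ay": 0,"az": 0,"grip": 20}
    - {"dx": 0,"dy": 0,"dz": 0,"ax": 0,"ay": 0,"az": 0,"grip": 10}
    - {"dx": 0,"dy": 0,"dz": 0,"ax": 0,"ay": 0,"az": 0,"grip": 10}
    - {"dx": 0,"dy": 0,"dz": 0,"ax": 0,"ay": 0,"az": 0,"grip": 10}
  squeeze: 20

```text
time: 4.0
ee_pos: [0.4187, -0.1901, 0.0501]
tool_rot: [[-0.976, 0.219, -0.001], [0.219, 0.976, -0.005], [-0.001, -0.005, -1.0]]
contact_force: [-5.8, -15.4, -3.6]
width: 0.25
grasp_force: 20.0
```

Call:
arm_command:
  deltas:
    - {"dx": 0,"dy": -4,"dz": 0,"ax": 0,"ay": 0,"az": 0,"grip": 10}
    - {"dx": 3.6,"dy": 0,"dz": -4.4,"ax": 0,"ay": 0,"az": 0,"grip": 10}
    - {"dx": 3.1,"dy": 0,"dz": -4.7,"ax": 0,"ay": 0,"az": 0,"grip": 10}
    - {"dx": 2.5,"dy": 0,"dz": -5,"ax": 0,"ay": 0,"az": 0,"grip": 10}
    - {"dx": 2.1,"dy": 0,"dz": -5.3,"ax": 0,"ay": 0,"az": 0,"grip": 10}
    - {"dx": 1.4,"dy": 0,"dz": -5.5,"ax": 0,"ay": 0,"az": 0,"grip": 10}
    - {"dx": 0.9,"dy": 0,"dz": -5.6,"ax": 0,"ay": 0,"az": 0,"grip": 10}
    - {"dx": 0,"dy": 0,"dz": 0,"ax": 0,"ay": 0,"az": 0,"grip": 10}

```text
time: 4.8
ee_pos: [0.405, -0.1878, 0.0809]
tool_rot: [[-0.976, 0.219, 0.0], [0.219, 0.976, -0.0], [-0.0, -0.0, -1.0]]
contact_force: [3.0, 1.8, -0.6]
width: 0.25
grasp_force: 20.0
```

Call:
arm_command:
  deltas:
    - {"dx": 0.3,"dy": 0,"dz": -5.6,"ax": 0,"ay": 0,"az": 0,"grip": 10}
    - {"dx": -0.3,"dy": 0,"dz": -5.6,"ax": 0,"ay": 0,"az": 0,"grip": 10}
    - {"dx": -0.9,"dy": 0,"dz": -5.6,"ax": 0,"ay": 0,"az": 0,"grip": 10}
    - {"dx": -1.4,"dy": 0,"dz": -5.5,"ax": 0,"ay": 0,"az": 0,"grip": 10}
    - {"dx": -2.1,"dy": 0,"dz": -5.3,"ax": 0,"ay": 0,"az": 0,"grip": 10}
    - {"dx": -2.5,"dy": 0,"dz": -5,"ax": 0,"ay": 0,"az": 0,"grip": 10}
    - {"dx": -3.1,"dy": 0,"dz": -4.7,"ax": 0,"ay": 0,"az": 0,"grip": 10}
    - {"dx": -3.6,"dy": 0,"dz": -4.4,"ax": 0,"ay": 0,"az": 0,"grip": 10}
    - {"dx": -4,"dy": 0,"dz": -4,"ax": 0,"ay": 0,"az": 0,"grip": 10}
    - {"dx": -4.4,"dy": 0,"dz": -3.6,"ax": 0,"ay": 0,"az": 0,"grip": 10}
    - {"dx": -4.7,"dy": 0,"dz": -3.1,"ax": 0,"ay": 0,"az": 0,"grip": 10}
    - {"dx": -5,"dy": 0,"dz": -2.5,"ax": 0,"ay": 0,"az": 0,"grip": 10}
    - {"dx": 0,"dy": 0,"dz": 0,"ax": 0,"ay": 0,"az": 0,"grip": 10}

```text
time: 6.1
ee_pos: [0.437, -0.1952, 0.1362]
tool_rot: [[-0.976, 0.22, 0.002], [0.22, 0.976, -0.001], [-0.002, -0.0, -1.0]]
contact_force: [0.0, 1.3, 2.2]
width: 0.116
grasp_force: 1.2
```

Call:
arm_command:
  deltas:
    - {"dx": 0,"dy": 0,"dz": 0,"ax": 0,"ay": 0,"az": 0,"grip": 50}
    - {"dx": 0,"dy": 0,"dz": 0,"ax": 0,"ay": 0,"az": 0,"grip": 50}
    - {"dx": 0,"dy": 0,"dz": 0,"ax": 0,"ay": 0,"az": 0,"grip": 50}

```text
time: 6.4
ee_pos: [0.4359, -0.1949, 0.135]
tool_rot: [[-0.976, 0.22, 0.0], [0.22, 0.976, -0.0], [-0.0, -0.0, -1.0]]
contact_force: [-0.1, -0.6, -0.3]
width: 0.361
grasp_force: 0.0
```

Run:
```python
from h import *
im=manip.camera("wrist");a=im[150:480,100:540]
b=manip.camera("side")[220:440,230:450]
a=cv2.resize(a,(440,330));b=cv2.resize(b,(330,330))
cv2.imwrite("pics/w3.png",np.hstack([a,b])[:,:,::-1])
```

```text
(no output)
```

View pics/w3.png

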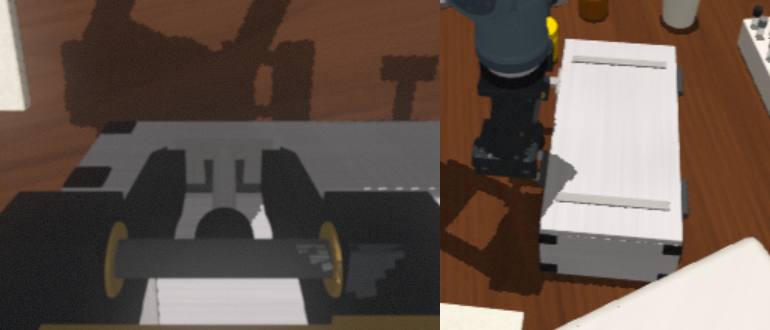

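The knob now stands between the fingers near full-frame pixel (322,375), with the plate sticking out forwards. I'll solve the hasp angle from that ray.

```bash
cat >> h.py <<'E'
CASE["p"][1]=-.148
def tocase(P): return Ro.from_euler('z',-CASE["yaw"],degrees=True).apply(np.array(P)-CASE["p"])*1e3
def arc(c,u,v,y):
    p,d=ray(c,u,v);P=tocase(p);Q=tocase(p+d)-P
    return P+Q*(y-P[1])/Q[1] if abs(Q[1])>20 else None,P,Q
E
python3 - <<'E'
from h import *
c=cam("wrist")
print(tocase(manip.sense()["ee_pos"]))
for th in np.arange(1.0,2.21,.1):
    a=th+np.arctan2(40,36);print(round(th,1),proj(c,case(-91-54*np.sin(a),-75,100.5-54*np.cos(a))).round(0))
E
```

```text
[-118.37453497  -75.20241309  135.03609368]
1.0 [325. 249.]
1.1 [325. 257.]
1.2 [325. 266.]
1.3 [325. 276.]
1.4 [325. 287.]
1.5 [325. 299.]
1.6 [325. 312.]
1.7 [325. 325.]
1.8 [325. 339.]
1.9 [325. 353.]
2.0 [325. 367.]
2.1 [325. 380.]
2.2 [325. 393.]
```

Call:
arm_command:
  deltas:
    - {"dx": 0,"dy": 0,"dz": -30,"ax": 0,"ay": 0,"az": 0,"grip": 60}
    - {"dx": 0,"dy": 0,"dz": -35,"ax": 0,"ay": 0,"az": 0,"grip": 60}
    - {"dx": 5,"dy": 35,"dz": -20,"ax": 0,"ay": 0,"az": 0,"grip": 60}
    - {"dx": 5,"dy": 35,"dz": 0,"ax": 0,"ay": 0,"az": 0,"grip": 60}
    - {"dx": 0,"dy": 35,"dz": 0,"ax": 0,"ay": 0,"az": 0,"grip": 60}
    - {"dx": 0,"dy": 35,"dz": 0,"ax": 0,"ay": 0,"az": 0,"grip": 60}
    - {"dx": 0,"dy": 10,"dz": 0,"ax": 0,"ay": 0,"az": 0,"grip": 60}
    - {"dx": 0,"dy": 0,"dz": 0,"ax": 0,"ay": 0,"az": 0,"grip": 60}

```text
time: 7.3
ee_pos: [0.4592, -0.0454, 0.2201]
tool_rot: [[-0.976, 0.217, -0.0], [0.217, 0.976, -0.0], [-0.0, -0.0, -1.0]]
contact_force: [-1.1, -0.5, -0.2]
width: 0.683
grasp_force: 0.0
```

Run:
```python
from h import *
s=manip.sense();im=manip.camera("wrist");c=cam("wrist",s)
print(proj(c,case(-130,75,100)))
for b in blobs(im[150:330,180:460],(0,0,0),(180,255,45),150):print(b)
go(case(-132,75,102),goal(CASE["yaw"]),True)
```

```text
[322.88850781 233.69857419]
([139.4, 77.6], [114, 71, 55, 21, 512])
turn [-0.03  0.    0.3 ] then shift(new axes)mm [  3.2   0.2 136.8] old axes [  3.2   0.3 136.8]
```

Call:
arm_command:
  deltas:
    - {"dx": 3.5,"dy": 0,"dz": 25,"ax": 0,"ay": 0,"az": 0,"grip": 60}
    - {"dx": 0,"dy": 0,"dz": 30,"ax": 0,"ay": 0,"az": 0,"grip": 60}
    - {"dx": 0,"dy": 0,"dz": 30,"ax": 0,"ay": 0,"az": 0,"grip": 60}
    - {"dx": 0,"dy": 0,"dz": 25,"ax": 0,"ay": 0,"az": 0,"grip": 60}
    - {"dx": 0,"dy": 0,"dz": 15,"ax": 0,"ay": 0,"az": 0,"grip": 60}
    - {"dx": 0,"dy": 0,"dz": 12,"ax": 0,"ay": 0,"az": 0,"grip": 60}
    - {"dx": 0,"dy": 0,"dz": 0,"ax": 0,"ay": 0,"az": 0,"grip": 50}
    - {"dx": 0,"dy": 0,"dz": 0,"ax": 0,"ay": 0,"az": 0,"grip": 30}
    - {"dx": 0,"dy": 0,"dz": 0,"ax": 0,"ay": 0,"az": 0,"grip": 30}
    - {"dx": 0,"dy": 0,"dz": 0,"ax": 0,"ay": 0,"az": 0,"grip": 30}
    - {"dx": 0,"dy": 0,"dz": 0,"ax": 0,"ay": 0,"az": 0,"grip": 30}
  squeeze: 30

```text
time: 8.45
ee_pos: [0.4565, -0.0455, 0.0839]
tool_rot: [[-0.976, 0.22, 0.002], [0.22, 0.976, -0.0], [-0.002, 0.0, -1.0]]
contact_force: [2.0, 2.3, 0.3]
width: 0.446
grasp_force: 30.0
```

Run:
```python
import numpy as np
# pull rel hinge: front 215, up 5
for n,(a0,a1,k) in {"A":(0,30,10),"B":(30,90,15),"C":(90,99,3)}.items():
    a=np.radians(np.linspace(a0,a1,k+1));f=215*np.cos(a)-5*np.sin(a);u=215*np.sin(a)+5*np.cos(a)
    print(n,[(round(x,1),round(-y,1)) for x,y in zip(np.diff(f),np.diff(u))])
```

```text
A [(np.float64(-0.6), np.float64(-11.2)), (np.float64(-1.1), np.float64(-11.2)), (np.float64(-1.7), np.float64(-11.1)), (np.float64(-2.3), np.float64(-11.0)), (np.float64(-2.9), np.float64(-10.9)), (np.float64(-3.4), np.float64(-10.7)), (np.float64(-4.0), np.float64(-10.5)), (np.float64(-4.5), np.float64(-10.3)), (np.float64(-5.1), np.float64(-10.0)), (np.float64(-5.6), np.float64(-9.8))]
B [(np.float64(-8.2), np.float64(-12.5)), (np.float64(-9.1), np.float64(-11.9)), (np.float64(-9.9), np.float64(-11.3)), (np.float64(-10.7), np.float64(-10.6)), (np.float64(-11.4), np.float64(-9.8)), (np.float64(-12.0), np.float64(-9.0)), (np.float64(-12.6), np.float64(-8.1)), (np.float64(-13.2), np.float64(-7.2)), (np.float64(-13.6), np.float64(-6.3)), (np.float64(-14.0), np.float64(-5.3)), (np.float64(-14.4), np.float64(-4.3)), (np.float64(-14.6), np.float64(-3.3)), (np.float64(-14.8), np.float64(-2.3)), (np.float64(-15.0), np.float64(-1.2)), (np.float64(-15.0), np.float64(-0.2))]
C [(np.float64(-11.2), np.float64(0.6)), (np.float64(-11.2), np.float64(1.1)), (np.float64(-11.1), np.float64(1.7))]
```

Call:
arm_command:
  deltas:
    - {"dx": -0.6,"dy": 0,"dz": -11.2,"ax": 0,"ay": 0,"az": 0,"grip": 30}
    - {"dx": -1.1,"dy": 0,"dz": -11.2,"ax": 0,"ay": 0,"az": 0,"grip": 30}
    - {"dx": -1.7,"dy": 0,"dz": -11.1,"ax": 0,"ay": 0,"az": 0,"grip": 30}
    - {"dx": -2.3,"dy": 0,"dz": -11,"ax": 0,"ay": 0,"az": 0,"grip": 30}
    - {"dx": -2.9,"dy": 0,"dz": -10.9,"ax": 0,"ay": 0,"az": 0,"grip": 30}
    - {"dx": -3.4,"dy": 0,"dz": -10.7,"ax": 0,"ay": 0,"az": 0,"grip": 30}
    - {"dx": -4,"dy": 0,"dz": -10.5,"ax": 0,"ay": 0,"az": 0,"grip": 30}
    - {"dx": -4.5,"dy": 0,"dz": -10.3,"ax": 0,"ay": 0,"az": 0,"grip": 30}
    - {"dx": -5.1,"dy": 0,"dz": -10,"ax": 0,"ay": 0,"az": 0,"grip": 30}
    - {"dx": -5.6,"dy": 0,"dz": -9.8,"ax": 0,"ay": 0,"az": 0,"grip": 30}

```text
time: 9.45
ee_pos: [0.485, -0.0519, 0.1901]
tool_rot: [[-0.976, 0.219, -0.004], [0.219, 0.976, 0.001], [0.004, 0.0, -1.0]]
contact_force: [-3.8, 2.6, -4.0]
width: 0.45
grasp_force: 30.0
```

Call:
arm_command:
  deltas:
    - {"dx": -8.2,"dy": 0,"dz": -12.5,"ax": 0,"ay": 0,"az": 0,"grip": 30}
    - {"dx": -9.1,"dy": 0,"dz": -11.9,"ax": 0,"ay": 0,"az": 0,"grip": 30}
    - {"dx": -9.9,"dy": 0,"dz": -11.3,"ax": 0,"ay": 0,"az": 0,"grip": 30}
    - {"dx": -10.7,"dy": 0,"dz": -10.6,"ax": 0,"ay": 0,"az": 0,"grip": 30}
    - {"dx": -11.4,"dy": 0,"dz": -9.8,"ax": 0,"ay": 0,"az": 0,"grip": 30}
    - {"dx": -12,"dy": 0,"dz": -9,"ax": 0,"ay": 0,"az": 0,"grip": 30}
    - {"dx": -12.6,"dy": 0,"dz": -8.1,"ax": 0,"ay": 0,"az": 0,"grip": 30}
    - {"dx": -13.2,"dy": 0,"dz": -7.2,"ax": 0,"ay": 0,"az": 0,"grip": 30}
    - {"dx": -13.6,"dy": 0,"dz": -6.3,"ax": 0,"ay": 0,"az": 0,"grip": 30}
    - {"dx": -14,"dy": 0,"dz": -5.3,"ax": 0,"ay": 0,"az": 0,"grip": 30}
    - {"dx": -14.4,"dy": 0,"dz": -4.3,"ax": 0,"ay": 0,"az": 0,"grip": 30}
    - {"dx": -14.6,"dy": 0,"dz": -3.3,"ax": 0,"ay": 0,"az": 0,"grip": 30}
    - {"dx": -14.8,"dy": 0,"dz": -2.3,"ax": 0,"ay": 0,"az": 0,"grip": 30}
    - {"dx": -15,"dy": 0,"dz": -1.2,"ax": 0,"ay": 0,"az": 0,"grip": 30}
    - {"dx": -15,"dy": 0,"dz": -0.2,"ax": 0,"ay": 0,"az": 0,"grip": 30}
    - {"dx": -11.2,"dy": 0,"dz": 0.6,"ax": 0,"ay": 0,"az": 0,"grip": 30}
    - {"dx": -8,"dy": 0,"dz": 1,"ax": 0,"ay": 0,"az": 0,"grip": 30}
    - {"dx": 0,"dy": 0,"dz": 0,"ax": 0,"ay": 0,"az": 0,"grip": 30}

```text
time: 11.25
ee_pos: [0.6913, -0.098, 0.2947]
tool_rot: [[-0.976, 0.219, 0.006], [0.219, 0.976, -0.001], [-0.006, 0.0, -1.0]]
contact_force: [4.0, 3.2, 4.2]
width: 0.448
grasp_force: 30.0
```

Call:
arm_command:
  deltas:
    - {"dx": 0,"dy": 0,"dz": 0,"ax": 0,"ay": 0,"az": 0,"grip": 60}
    - {"dx": 0,"dy": 0,"dz": 0,"ax": 0,"ay": 0,"az": 0,"grip": 66}
    - {"dx": 0,"dy": 0,"dz": 0,"ax": 0,"ay": 0,"az": 0,"grip": 66}
    - {"dx": 0,"dy": 0,"dz": -20,"ax": 0,"ay": 0,"az": 0,"grip": 66}
    - {"dx": 0,"dy": 0,"dz": -25,"ax": 0,"ay": 0,"az": 0,"grip": 66}
    - {"dx": 20,"dy": 0,"dz": -10,"ax": 0,"ay": 0,"az": 0,"grip": 66}
    - {"dx": 30,"dy": 15,"dz": 0,"ax": 0,"ay": 0,"az": 0,"grip": 66}
    - {"dx": 30,"dy": 30,"dz": 0,"ax": 0,"ay": 0,"az": 0,"grip": 66}
    - {"dx": 30,"dy": 30,"dz": 0,"ax": 0,"ay": 0,"az": 0,"grip": 66}
    - {"dx": 30,"dy": 30,"dz": 0,"ax": 0,"ay": 0,"az": 0,"grip": 66}
    - {"dx": 30,"dy": 30,"dz": 0,"ax": 0,"ay": 0,"az": 0,"grip": 66}
    - {"dx": 30,"dy": 30,"dz": 0,"ax": 0,"ay": 0,"az": 0,"grip": 66}
    - {"dx": 0,"dy": 0,"dz": 0,"ax": 0,"ay": 0,"az": 0,"grip": 72}

```text
time: 12.55
ee_pos: [0.5275, 0.1103, 0.3471]
tool_rot: [[-0.977, 0.215, 0.0], [0.215, 0.977, 0.001], [-0.0, 0.001, -1.0]]
contact_force: [0.5, -1.3, -0.3]
width: 0.807
grasp_force: 0.0
```

Run:
```python
from h import *
s=manip.sense();print(s["time"],s["ee_pos"])
for n in("scene","side"):
    im=manip.camera(n);cv2.imwrite(f"pics/{n}1.png",im[:,:,::-1])
    m=cv2.inRange(cv2.cvtColor(im,cv2.COLOR_RGB2HSV),np.array((0,0,150)),np.array((180,60,255)))
    c=cam(n);N,l,st,ce=cv2.connectedComponentsWithStats(m)
    for i in range(1,N):
        if 100<st[i,4]<900: print(n,ce[i].round(1),st[i],plane(c,*ce[i],.066).round(3))
a=cv2.imread("pics/scene1.png")
cv2.imwrite("pics/v1.png",cv2.resize(a[130:370,150:520],None,fx=2,fy=2))
```

```text
12.55 [0.52749891 0.11033281 0.34714404]
scene [3.7 4.8] [  0   0  12  15 101] [-0.312 -1.285  0.066]
scene [150.2  73. ] [128  63  46  22 544] [-0.058 -0.626  0.066]
scene [248.5 222.8] [205 207  86  32 269] [ 0.469 -0.151  0.066]
scene [404.5 221.5] [399 211  11  21 123] [0.387 0.271 0.066]
scene [161.8 229.9] [146 221  32  25 175] [ 0.534 -0.38   0.066]
scene [379.9 239.2] [369 230  22  19 330] [0.457 0.212 0.066]
scene [207.3 244.5] [188 236  40  18 191] [ 0.557 -0.243  0.066]
scene [434.8 249. ] [424 240  23  19 343] [0.462 0.361 0.066]
scene [257.8 263.4] [243 256  31  15 145] [ 0.59  -0.095  0.066]
scene [292.4 274.1] [283 258  20  33 121] [0.605 0.002 0.066]
scene [486.6 301.6] [475 289  26  24 337] [0.594 0.502 0.066]
scene [ 94.8 311.1] [ 81 299  29  25 502] [ 0.799 -0.464  0.066]
scene [400.4 332.2] [388 317  24  31 503] [0.717 0.297 0.066]
scene [345.1 332.9] [332 318  31  29 543] [0.743 0.164 0.066]
scene [487.  466.7] [477 457  28  23 384] [0.994 0.516 0.066]
scene [555.7 475.7] [530 470  54  10 362] [0.986 0.661 0.066]
side [323.4 140.5] [316 133  17  14 156] [0.624 0.554 0.066]
side [278.6 178.2] [269 173  20  11 173] [0.464 0.36  0.066]
side [296.  210.1] [270 201  49  19 658] [0.5   0.208 0.066]
side [332.3 207.2] [322 201  21  13 217] [0.598 0.208 0.066]
side [408.9 251.7] [405 233   9  43 222] [0.755 0.018 0.066]
side [386.8 318.2] [384 259   7 117 374] [ 0.653 -0.169  0.066]
side [427.7 271.1] [415 258  29  29 270] [ 0.78  -0.05   0.066]
side [320.9 344.9] [296 266  96 118 683] [ 0.508 -0.216  0.066]
side [414.4 310.6] [410 293  10  35 217] [ 0.716 -0.157  0.066]
```

View pics/v1.png

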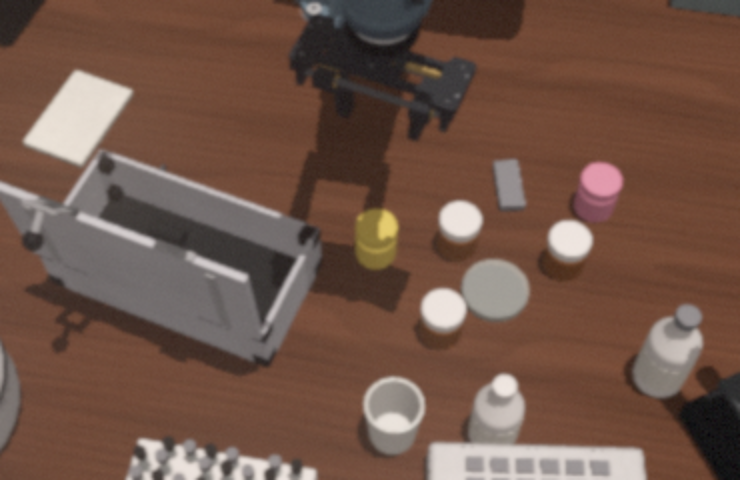

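The lid stands open. Jar caps in the scene are at (380,239), (435,249) and roughly (371,285), all agreeing with the side view. On to jar a.

Run:
```python
from h import *
go([.457,.212,.17],goal(CASE["yaw"]))
```

```text
turn [-0.03  0.07  0.3 ] then shift(new axes)mm [ 94.2  85.9 176.9] old axes [ 93.9  86.5 176.8]
```

Call:
arm_command:
  deltas:
    - {"dx": 18.8,"dy": 17.2,"dz": 20,"ax": 0,"ay": 0,"az": 0,"grip": 72}
    - {"dx": 18.8,"dy": 17.2,"dz": 30,"ax": 0,"ay": 0,"az": 0,"grip": 72}
    - {"dx": 18.8,"dy": 17.2,"dz": 36,"ax": 0,"ay": 0,"az": 0,"grip": 72}
    - {"dx": 18.8,"dy": 17.2,"dz": 40,"ax": 0,"ay": 0,"az": 0,"grip": 72}
    - {"dx": 18.8,"dy": 17.2,"dz": 36,"ax": 0,"ay": 0,"az": 0,"grip": 72}
    - {"dx": 0,"dy": 0,"dz": 15,"ax": 0,"ay": 0,"az": 0,"grip": 72}
    - {"dx": 0,"dy": 0,"dz": 0,"ax": 0,"ay": 0,"az": 0,"grip": 72}

```text
time: 13.35
ee_pos: [0.4557, 0.2103, 0.1666]
tool_rot: [[-0.975, 0.22, -0.005], [0.22, 0.975, -0.002], [0.005, -0.003, -1.0]]
contact_force: [0.8, -0.7, 1.3]
width: 0.816
grasp_force: 0.0
```

```bash
cat >> h.py <<'E'
def cap(z=.0):
    "nearest white cap in the wrist view -> jar centre; shift to grasp at height 55 mm"
    s=manip.sense();im=manip.camera("wrist");c=cam("wrist",s)
    m=cv2.inRange(cv2.cvtColor(im,cv2.COLOR_RGB2HSV),np.array((0,0,150)),np.array((180,70,255)))
    m[330:]=0
    N,l,st,ce=cv2.connectedComponentsWithStats(m)
    for i in range(1,N):
        if st[i,4]>800: print(ce[i].round(0),st[i],plane(c,*ce[i],.066+z).round(4))
    return im,s
E
python3 - <<'E'
from h import *
im,s=cap();print(s["ee_pos"]);cv2.imwrite("pics/w4.png",im[:,:,::-1])
print(proj(cam("wrist",s),[.457,.212,.07]))
E
```

```text
[376.  60.] [ 330    0   91  126 6033] [0.3516 0.2643 0.066 ]
[601.  31.] [ 561    0   79   68 4644] [0.365  0.3917 0.066 ]
[549. 204.] [ 500  160  100   89 6898] [0.4604 0.3591 0.066 ]
[376. 263.] [  287   202   181   128 12663] [0.4761 0.2419 0.066 ]
[0.45571311 0.21033999 0.1665995 ]
[327.21611698 247.64733883]
```

View pics/w4.png

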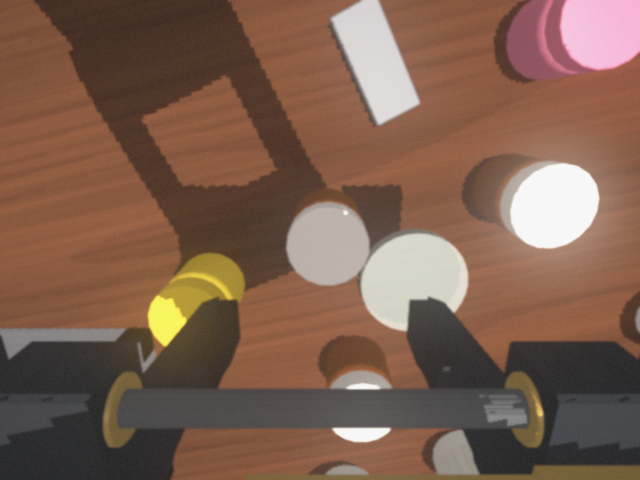

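The cap of jar a is at (328,243), 4-5 px from the prediction; yellow sits to the left and the petri dish to the right.

Run:
```python
from h import *
s=manip.sense();c=cam("wrist",s)
a=plane(c,328,243,.07);print(a,plane(c,549,205,.07))
a[2]=.055;go(a,goal(CASE["yaw"]),True)
```

```text
[0.45644919 0.21320734 0.07      ] [0.46244201 0.35788524 0.07      ]
turn [-0.08 -0.11  0.15] then shift(new axes)mm [  1.4   2.6 132.3] old axes [  1.2   2.8 132.3]
```

Call:
arm_command:
  deltas:
    - {"dx": 0.5,"dy": 3,"dz": 20,"ax": 0,"ay": 0,"az": 0,"grip": 74}
    - {"dx": 0,"dy": 0,"dz": 30,"ax": 0,"ay": 0,"az": 0,"grip": 74}
    - {"dx": 0,"dy": 0,"dz": 30,"ax": 0,"ay": 0,"az": 0,"grip": 74}
    - {"dx": 0,"dy": 0,"dz": 25,"ax": 0,"ay": 0,"az": 0,"grip": 74}
    - {"dx": 0,"dy": 0,"dz": 17,"ax": 0,"ay": 0,"az": 0,"grip": 74}
    - {"dx": 0,"dy": 0,"dz": 10,"ax": 0,"ay": 0,"az": 0,"grip": 74}
    - {"dx": 0,"dy": 0,"dz": 0,"ax": 0,"ay": 0,"az": 0,"grip": 70}
    - {"dx": 0,"dy": 0,"dz": 0,"ax": 0,"ay": 0,"az": 0,"grip": 66}
    - {"dx": 0,"dy": 0,"dz": 0,"ax": 0,"ay": 0,"az": 0,"grip": 62}
    - {"dx": 0,"dy": 0,"dz": 0,"ax": 0,"ay": 0,"az": 0,"grip": 58}
    - {"dx": 0,"dy": 0,"dz": 0,"ax": 0,"ay": 0,"az": 0,"grip": 54}
    - {"dx": 0,"dy": 0,"dz": 0,"ax": 0,"ay": 0,"az": 0,"grip": 48}
    - {"dx": 0,"dy": 0,"dz": 0,"ax": 0,"ay": 0,"az": 0,"grip": 48}
  squeeze: 20

```text
time: 14.7
ee_pos: [0.458, 0.2145, 0.0384]
tool_rot: [[-0.976, 0.219, 0.002], [0.219, 0.976, -0.0], [-0.001, 0.0, -1.0]]
contact_force: [-0.9, -1.3, 6.2]
width: 0.628
grasp_force: 20.0
```

Run:
```python
from h import *
s=manip.sense();print(s["ee_pos"],s["grasp_force"])
for y in(-100,0,100):
    print(y);p=case(-10,y,0);p[2]=s["ee_pos"][2];go(p,goal(CASE["yaw"]))
```

```text
[0.45796103 0.21452661 0.03844718] 20.00022243708372
-100
turn [0.02 0.09 0.22] then shift(new axes)mm [-178.2 -428.8    0. ] old axes [-1.765e+02 -4.295e+02  1.000e-01]
0
turn [0.02 0.09 0.22] then shift(new axes)mm [-178.2 -328.8    0. ] old axes [-1.769e+02 -3.295e+02  2.000e-01]
100
turn [0.02 0.09 0.22] then shift(new axes)mm [-178.2 -228.8    0. ] old axes [-1.773e+02 -2.295e+02  2.000e-01]
```

Call:
arm_command:
  deltas:
    - {"dx": 0,"dy": 0,"dz": -10,"ax": 0,"ay": 0,"az": 0.2,"grip": 48}
    - {"dx": 0,"dy": 0,"dz": -30,"ax": 0,"ay": 0,"az": 0,"grip": 48}
    - {"dx": 0,"dy": 0,"dz": -30,"ax": 0,"ay": 0,"az": 0,"grip": 48}
    - {"dx": 0,"dy": 0,"dz": -30,"ax": 0,"ay": 0,"az": 0,"grip": 48}
    - {"dx": 0,"dy": 0,"dz": -30,"ax": 0,"ay": 0,"az": 0,"grip": 48}
    - {"dx": -12,"dy": -20,"dz": 0,"ax": 0,"ay": 0,"az": 0,"grip": 48}
    - {"dx": -12.8,"dy": -31.5,"dz": 0,"ax": 0,"ay": 0,"az": 0,"grip": 48}
    - {"dx": -12.8,"dy": -31.5,"dz": 0,"ax": 0,"ay": 0,"az": 0,"grip": 48}
    - {"dx": -12.8,"dy": -31.5,"dz": 0,"ax": 0,"ay": 0,"az": 0,"grip": 48}
    - {"dx": -12.8,"dy": -31.5,"dz": 0,"ax": 0,"ay": 0,"az": 0,"grip": 48}
    - {"dx": -12.8,"dy": -31.5,"dz": 0,"ax": 0,"ay": 0,"az": 0,"grip": 48}
    - {"dx": -12.8,"dy": -31.5,"dz": 0,"ax": 0,"ay": 0,"az": 0,"grip": 48}
    - {"dx": -12.8,"dy": -31.5,"dz": 0,"ax": 0,"ay": 0,"az": 0,"grip": 48}
    - {"dx": -12.8,"dy": -31.5,"dz": 0,"ax": 0,"ay": 0,"az": 0,"grip": 48}
    - {"dx": -12.8,"dy": -31.5,"dz": 0,"ax": 0,"ay": 0,"az": 0,"grip": 48}
    - {"dx": -12.8,"dy": -31.5,"dz": 0,"ax": 0,"ay": 0,"az": 0,"grip": 48}
    - {"dx": -12.8,"dy": -31.5,"dz": 0,"ax": 0,"ay": 0,"az": 0,"grip": 48}
    - {"dx": -12.8,"dy": -31.5,"dz": 0,"ax": 0,"ay": 0,"az": 0,"grip": 48}
    - {"dx": -12.6,"dy": -30.8,"dz": 0,"ax": 0,"ay": 0,"az": 0,"grip": 48}
    - {"dx": 0,"dy": 0,"dz": 0,"ax": 0,"ay": 0,"az": 0,"grip": 48}

```text
time: 16.7
ee_pos: [0.5355, -0.247, 0.168]
tool_rot: [[-0.974, 0.226, 0.001], [0.226, 0.974, -0.002], [-0.001, -0.001, -1.0]]
contact_force: [0.5, 0.9, -1.2]
width: 0.634
grasp_force: 20.0
```

Run:
```python
from h import *
s=manip.sense();print(tocase(s["ee_pos"]),s["contact_force"],s["width"]);p=case(-10,-100,44.5);go(p,goal(CASE["yaw"]))
im=manip.camera("wrist");cv2.imwrite("pics/w5.png",im[:,:,::-1])
c=cam("wrist",s)
for P in([-85,-165,95],[-85,165,95],[-79,-159,95]):print(proj(c,case(*P)).round())
```

```text
[  -9.55255848 -103.75107157  168.04437225] [ 0.54639667  0.86819563 -1.15571136] 0.6335265741696525
turn [-0.08  0.08 -0.19] then shift(new axes)mm [  0.4   3.8 123.5] old axes [  0.6   3.9 123.5]
[211. 129.]
[821. 127.]
[223. 140.]
```

View pics/w5.png

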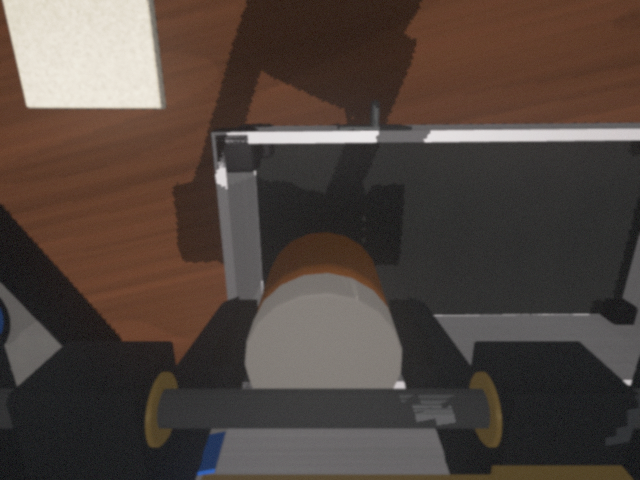

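The jar is held upright, and the case corner at (213,132) matches the prediction of (211,129). Lowering.

Call:
arm_command:
  deltas:
    - {"dx": 0.5,"dy": 4,"dz": 15,"ax": 0,"ay": 0,"az": 0,"grip": 48}
    - {"dx": 0,"dy": 0,"dz": 25,"ax": 0,"ay": 0,"az": 0,"grip": 48}
    - {"dx": 0,"dy": 0,"dz": 25,"ax": 0,"ay": 0,"az": 0,"grip": 48}
    - {"dx": 0,"dy": 0,"dz": 20,"ax": 0,"ay": 0,"az": 0,"grip": 48}
    - {"dx": 0,"dy": 0,"dz": 15,"ax": 0,"ay": 0,"az": 0,"grip": 48}
    - {"dx": 0,"dy": 0,"dz": 10,"ax": 0,"ay": 0,"az": 0,"grip": 48}
    - {"dx": 0,"dy": 0,"dz": 5,"ax": 0,"ay": 0,"az": 0,"grip": 48}
    - {"dx": 0,"dy": 0,"dz": 3,"ax": 0,"ay": 0,"az": 0,"grip": 48}
    - {"dx": 0,"dy": 0,"dz": 2,"ax": 0,"ay": 0,"az": 0,"grip": 48}
    - {"dx": 0,"dy": 0,"dz": 0,"ax": 0,"ay": 0,"az": 0,"grip": 48}
    - {"dx": 0,"dy": 0,"dz": 0,"ax": 0,"ay": 0,"az": 0,"grip": 48}

```text
time: 17.85
ee_pos: [0.5361, -0.2396, 0.0481]
tool_rot: [[-0.975, 0.223, 0.001], [0.223, 0.975, -0.001], [-0.001, -0.0, -1.0]]
contact_force: [-0.7, 0.9, -1.3]
width: 0.631
grasp_force: 20.0
```

Call:
arm_command:
  deltas:
    - {"dx": 0,"dy": 0,"dz": 1.5,"ax": 0,"ay": 0,"az": 0,"grip": 48}
    - {"dx": 0,"dy": 0,"dz": 1.5,"ax": 0,"ay": 0,"az": 0,"grip": 48}
    - {"dx": 0,"dy": 0,"dz": 0,"ax": 0,"ay": 0,"az": 0,"grip": 48}

```text
time: 18.15
ee_pos: [0.5358, -0.2393, 0.0445]
tool_rot: [[-0.975, 0.223, 0.0], [0.223, 0.975, -0.0], [-0.0, -0.0, -1.0]]
contact_force: [-0.0, -0.8, -1.2]
width: 0.631
grasp_force: 20.0
```

Call:
arm_command:
  deltas:
    - {"dx": 0,"dy": 0,"dz": 1,"ax": 0,"ay": 0,"az": 0,"grip": 48}
    - {"dx": 0,"dy": 0,"dz": 1,"ax": 0,"ay": 0,"az": 0,"grip": 48}
    - {"dx": 0,"dy": 0,"dz": 0,"ax": 0,"ay": 0,"az": 0,"grip": 48}

```text
time: 18.45
ee_pos: [0.5359, -0.2394, 0.0445]
tool_rot: [[-0.975, 0.223, -0.0], [0.223, 0.975, -0.0], [0.0, -0.0, -1.0]]
contact_force: [-5.9, 3.9, 14.0]
width: 0.63
grasp_force: 20.0
```

Call:
arm_command:
  deltas:
    - {"dx": 0,"dy": 0,"dz": -1.5,"ax": 0,"ay": 0,"az": 0,"grip": 58}
    - {"dx": 0,"dy": 0,"dz": 0,"ax": 0,"ay": 0,"az": 0,"grip": 64}
    - {"dx": 0,"dy": 0,"dz": 0,"ax": 0,"ay": 0,"az": 0,"grip": 68}
    - {"dx": 0,"dy": 0,"dz": 0,"ax": 0,"ay": 0,"az": 0,"grip": 68}
    - {"dx": 0,"dy": 0,"dz": -20,"ax": 0,"ay": 0,"az": 0,"grip": 68}
    - {"dx": 0,"dy": 0,"dz": -35,"ax": 0,"ay": 0,"az": 0,"grip": 68}
    - {"dx": 0,"dy": 0,"dz": -35,"ax": 0,"ay": 0,"az": 0,"grip": 68}
    - {"dx": 0,"dy": 0,"dz": -35,"ax": 0,"ay": 0,"az": 0,"grip": 68}
    - {"dx": 0,"dy": 0,"dz": 0,"ax": 0,"ay": 0,"az": 0,"grip": 68}

```text
time: 19.35
ee_pos: [0.5385, -0.2411, 0.1746]
tool_rot: [[-0.975, 0.223, 0.008], [0.223, 0.975, -0.006], [-0.009, -0.004, -1.0]]
contact_force: [0.2, 0.2, 1.0]
width: 0.773
grasp_force: 0.0
```

Call:
arm_command:
  deltas:
    - {"dx": 12,"dy": 20,"dz": 0,"ax": 0,"ay": 0,"az": 0,"grip": 74}
    - {"dx": 12,"dy": 33.5,"dz": 0,"ax": 0,"ay": 0,"az": 0,"grip": 74}
    - {"dx": 12,"dy": 33.5,"dz": 0,"ax": 0,"ay": 0,"az": 0,"grip": 74}
    - {"dx": 12,"dy": 33.5,"dz": 0,"ax": 0,"ay": 0,"az": 0,"grip": 74}
    - {"dx": 12,"dy": 33.5,"dz": 0,"ax": 0,"ay": 0,"az": 0,"grip": 74}
    - {"dx": 12,"dy": 33.5,"dz": 0,"ax": 0,"ay": 0,"az": 0,"grip": 74}
    - {"dx": 12,"dy": 33.5,"dz": 0,"ax": 0,"ay": 0,"az": 0,"grip": 74}
    - {"dx": 12,"dy": 33.5,"dz": 0,"ax": 0,"ay": 0,"az": 0,"grip": 74}
    - {"dx": 12,"dy": 33.5,"dz": 0,"ax": 0,"ay": 0,"az": 0,"grip": 74}
    - {"dx": 12,"dy": 33.5,"dz": 0,"ax": 0,"ay": 0,"az": 0,"grip": 74}
    - {"dx": 12,"dy": 33.5,"dz": 0,"ax": 0,"ay": 0,"az": 0,"grip": 74}
    - {"dx": 12,"dy": 33.5,"dz": 0,"ax": 0,"ay": 0,"az": 0,"grip": 74}
    - {"dx": 12,"dy": 33.5,"dz": 0,"ax": 0,"ay": 0,"az": 0,"grip": 74}
    - {"dx": 12,"dy": 33.5,"dz": 0,"ax": 0,"ay": 0,"az": 0,"grip": 74}
    - {"dx": 12,"dy": 33.5,"dz": 0,"ax": 0,"ay": 0,"az": 0,"grip": 74}
    - {"dx": 12,"dy": 33.5,"dz": 0,"ax": 0,"ay": 0,"az": 0,"grip": 74}
    - {"dx": 12,"dy": 33.5,"dz": 0,"ax": 0,"ay": 0,"az": 0,"grip": 74}
    - {"dx": 2,"dy": 10,"dz": 0,"ax": 0,"ay": 0,"az": 0,"grip": 74}
    - {"dx": 0,"dy": 0,"dz": 0,"ax": 0,"ay": 0,"az": 0,"grip": 74}

```text
time: 21.25
ee_pos: [0.4605, 0.3592, 0.1679]
tool_rot: [[-0.975, 0.221, -0.001], [0.221, 0.975, -0.001], [0.001, -0.001, -1.0]]
contact_force: [0.9, 0.2, 0.2]
width: 0.841
grasp_force: 0.0
```

Run:
```python
from h import *
im,s=cap();print(s["ee_pos"]);cv2.imwrite("pics/w6.png",cv2.resize(im,(480,360))[:,:,::-1])
print(proj(cam("wrist",s),[.4624,.3579,.07]))
S=manip.camera("scene");cv2.imwrite("pics/s2.png",S[:,:,::-1])
```

```text
[345.  68.] [ 299   18   94  101 7436] [0.3572 0.3952 0.066 ]
[184. 121.] [ 149   76   73   87 3309] [0.3645 0.2928 0.066 ]
[326. 243.] [ 286  202   81   83 5361] [0.4609 0.3605 0.066 ]
[250. 296.] [ 191  264  105   66 4546] [0.4877 0.2991 0.066 ]
[508. 321.] [ 474  310   71   20 1008] [0.5479 0.4762 0.066 ]
[0.46045989 0.3591862  0.16791452]
[322.85846135 248.26074987]
```

View pics/w6.png

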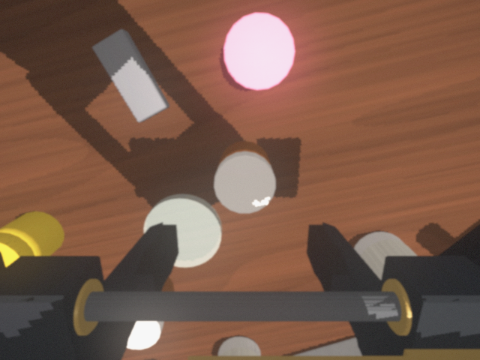

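Jar b's cap is at (326,243), right under the tool, and the pink look-alike is clear of the fingers. Gripping, then lifting.

Call:
arm_command:
  deltas:
    - {"dx": 0,"dy": 1.3,"dz": 20,"ax": 0,"ay": 0,"az": 0,"grip": 74}
    - {"dx": 0,"dy": 0,"dz": 30,"ax": 0,"ay": 0,"az": 0,"grip": 74}
    - {"dx": 0,"dy": 0,"dz": 30,"ax": 0,"ay": 0,"az": 0,"grip": 74}
    - {"dx": 0,"dy": 0,"dz": 25,"ax": 0,"ay": 0,"az": 0,"grip": 74}
    - {"dx": 0,"dy": 0,"dz": 15,"ax": 0,"ay": 0,"az": 0,"grip": 74}
    - {"dx": 0,"dy": 0,"dz": 10,"ax": 0,"ay": 0,"az": 0,"grip": 74}
    - {"dx": 0,"dy": 0,"dz": 0,"ax": 0,"ay": 0,"az": 0,"grip": 70}
    - {"dx": 0,"dy": 0,"dz": 0,"ax": 0,"ay": 0,"az": 0,"grip": 66}
    - {"dx": 0,"dy": 0,"dz": 0,"ax": 0,"ay": 0,"az": 0,"grip": 62}
    - {"dx": 0,"dy": 0,"dz": 0,"ax": 0,"ay": 0,"az": 0,"grip": 58}
    - {"dx": 0,"dy": 0,"dz": 0,"ax": 0,"ay": 0,"az": 0,"grip": 54}
    - {"dx": 0,"dy": 0,"dz": 0,"ax": 0,"ay": 0,"az": 0,"grip": 48}
    - {"dx": 0,"dy": 0,"dz": 0,"ax": 0,"ay": 0,"az": 0,"grip": 48}
  squeeze: 20

```text
time: 22.65
ee_pos: [0.4621, 0.3602, 0.04]
tool_rot: [[-0.975, 0.223, 0.002], [0.223, 0.975, 0.001], [-0.001, 0.001, -1.0]]
contact_force: [-0.9, -0.5, 5.0]
width: 0.631
grasp_force: 20.0
```

Call:
arm_command:
  deltas:
    - {"dx": 0,"dy": 0,"dz": -10,"ax": 0,"ay": 0,"az": 0,"grip": 48}
    - {"dx": 0,"dy": 0,"dz": -30,"ax": 0,"ay": 0,"az": 0,"grip": 48}
    - {"dx": 0,"dy": 0,"dz": -30,"ax": 0,"ay": 0,"az": 0,"grip": 48}
    - {"dx": 0,"dy": 0,"dz": -30,"ax": 0,"ay": 0,"az": 0,"grip": 48}
    - {"dx": 0,"dy": 0,"dz": -30,"ax": 0,"ay": 0,"az": 0,"grip": 48}
    - {"dx": 0,"dy": 0,"dz": 0,"ax": 0,"ay": 0,"az": 0,"grip": 48}

```text
time: 23.25
ee_pos: [0.4638, 0.361, 0.1739]
tool_rot: [[-0.975, 0.223, 0.007], [0.223, 0.975, 0.004], [-0.006, 0.005, -1.0]]
contact_force: [0.4, 0.1, -1.0]
width: 0.632
grasp_force: 20.0
```

Run:
```python
from h import *
s=manip.sense();print(s["ee_pos"],s["width"]);go(case(-10,0,170),goal(CASE["yaw"]))
```

```text
[0.46375142 0.36098472 0.17392444] 0.6324289046622955
turn [0.29 0.36 0.02] then shift(new axes)mm [-205.2 -472.9    3.9] old axes [-205.  -473.     2.8]
```

Call:
arm_command:
  deltas:
    - {"dx": -13,"dy": -20,"dz": 0,"ax": 0,"ay": 0,"az": 0,"grip": 48}
    - {"dx": -13,"dy": -31,"dz": 0,"ax": 0,"ay": 0,"az": 0,"grip": 48}
    - {"dx": -13,"dy": -31,"dz": 0,"ax": 0,"ay": 0,"az": 0,"grip": 48}
    - {"dx": -13,"dy": -31,"dz": 0,"ax": 0,"ay": 0,"az": 0,"grip": 48}
    - {"dx": -13,"dy": -31,"dz": 0,"ax": 0,"ay": 0,"az": 0,"grip": 48}
    - {"dx": -13,"dy": -31,"dz": 0,"ax": 0,"ay": 0,"az": 0,"grip": 48}
    - {"dx": -13,"dy": -31,"dz": 0,"ax": 0,"ay": 0,"az": 0,"grip": 48}
    - {"dx": -13,"dy": -31,"dz": 0,"ax": 0,"ay": 0,"az": 0,"grip": 48}
    - {"dx": -13,"dy": -31,"dz": 0,"ax": 0,"ay": 0,"az": 0,"grip": 48}
    - {"dx": -13,"dy": -31,"dz": 0,"ax": 0,"ay": 0,"az": 0,"grip": 48}
    - {"dx": -13,"dy": -31,"dz": 0,"ax": 0,"ay": 0,"az": 0,"grip": 48}
    - {"dx": -13,"dy": -31,"dz": 0,"ax": 0,"ay": 0,"az": 0,"grip": 48}
    - {"dx": -13,"dy": -31,"dz": 0,"ax": 0,"ay": 0,"az": 0,"grip": 48}
    - {"dx": -13,"dy": -31,"dz": 0,"ax": 0,"ay": 0,"az": 0,"grip": 48}
    - {"dx": -13,"dy": -31,"dz": 0,"ax": 0,"ay": 0,"az": 0,"grip": 48}
    - {"dx": -10,"dy": -18,"dz": 0,"ax": 0,"ay": 0,"az": 0,"grip": 48}
    - {"dx": 0,"dy": 0,"dz": 0,"ax": 0,"ay": 0,"az": 0,"grip": 48}
    - {"dx": 0,"dy": 0,"dz": 0,"ax": 0,"ay": 0,"az": 0,"grip": 48}

```text
time: 25.05
ee_pos: [0.5554, -0.1455, 0.168]
tool_rot: [[-0.975, 0.224, -0.002], [0.224, 0.975, 0.001], [0.002, 0.001, -1.0]]
contact_force: [0.3, 0.5, -1.6]
width: 0.63
grasp_force: 20.0
```

Run:
```python
from h import *
s=manip.sense();print(s["ee_pos"],s["width"]);go(case(-10,0,46),goal(CASE["yaw"]))
```

```text
[ 0.55540822 -0.14550863  0.16796781] 0.6297130492383255
turn [ 0.06 -0.12 -0.03] then shift(new axes)mm [ -2.8   0.4 122. ] old axes [ -3.1   0.3 122. ]
```

Call:
arm_command:
  deltas:
    - {"dx": -3,"dy": 0.3,"dz": 15,"ax": 0,"ay": 0,"az": 0,"grip": 48}
    - {"dx": 0,"dy": 0,"dz": 25,"ax": 0,"ay": 0,"az": 0,"grip": 48}
    - {"dx": 0,"dy": 0,"dz": 25,"ax": 0,"ay": 0,"az": 0,"grip": 48}
    - {"dx": 0,"dy": 0,"dz": 20,"ax": 0,"ay": 0,"az": 0,"grip": 48}
    - {"dx": 0,"dy": 0,"dz": 15,"ax": 0,"ay": 0,"az": 0,"grip": 48}
    - {"dx": 0,"dy": 0,"dz": 10,"ax": 0,"ay": 0,"az": 0,"grip": 48}
    - {"dx": 0,"dy": 0,"dz": 5,"ax": 0,"ay": 0,"az": 0,"grip": 48}
    - {"dx": 0,"dy": 0,"dz": 3,"ax": 0,"ay": 0,"az": 0,"grip": 48}
    - {"dx": 0,"dy": 0,"dz": 1.5,"ax": 0,"ay": 0,"az": 0,"grip": 48}
    - {"dx": 0,"dy": 0,"dz": 1.5,"ax": 0,"ay": 0,"az": 0,"grip": 48}
    - {"dx": 0,"dy": 0,"dz": 1.5,"ax": 0,"ay": 0,"az": 0,"grip": 48}
    - {"dx": 0,"dy": 0,"dz": 0,"ax": 0,"ay": 0,"az": 0,"grip": 48}
    - {"dx": 0,"dy": 0,"dz": 0,"ax": 0,"ay": 0,"az": 0,"grip": 48}

```text
time: 26.35
ee_pos: [0.5591, -0.1466, 0.0467]
tool_rot: [[-0.975, 0.223, 0.0], [0.223, 0.975, -0.0], [-0.0, -0.0, -1.0]]
contact_force: [-0.1, 0.7, -1.7]
width: 0.629
grasp_force: 20.0
```

Call:
arm_command:
  deltas:
    - {"dx": 0,"dy": 0,"dz": 1,"ax": 0,"ay": 0,"az": 0,"grip": 48}
    - {"dx": 0,"dy": 0,"dz": 1,"ax": 0,"ay": 0,"az": 0,"grip": 48}
    - {"dx": 0,"dy": 0,"dz": 0,"ax": 0,"ay": 0,"az": 0,"grip": 48}

```text
time: 26.65
ee_pos: [0.5593, -0.1467, 0.046]
tool_rot: [[-0.975, 0.223, 0.0], [0.223, 0.975, -0.0], [-0.0, -0.0, -1.0]]
contact_force: [-4.3, 0.4, 10.4]
width: 0.631
grasp_force: 20.0
```

Call:
arm_command:
  deltas:
    - {"dx": 0,"dy": 0,"dz": -1,"ax": 0,"ay": 0,"az": 0,"grip": 58}
    - {"dx": 0,"dy": 0,"dz": 0,"ax": 0,"ay": 0,"az": 0,"grip": 64}
    - {"dx": 0,"dy": 0,"dz": 0,"ax": 0,"ay": 0,"az": 0,"grip": 68}
    - {"dx": 0,"dy": 0,"dz": 0,"ax": 0,"ay": 0,"az": 0,"grip": 68}
    - {"dx": 0,"dy": 0,"dz": -20,"ax": 0,"ay": 0,"az": 0,"grip": 68}
    - {"dx": 0,"dy": 0,"dz": -35,"ax": 0,"ay": 0,"az": 0,"grip": 68}
    - {"dx": 0,"dy": 0,"dz": -35,"ax": 0,"ay": 0,"az": 0,"grip": 68}
    - {"dx": 0,"dy": 0,"dz": -30,"ax": 0,"ay": 0,"az": 0,"grip": 68}
    - {"dx": 3.5,"dy": 20,"dz": 0,"ax": 0,"ay": 0,"az": 0,"grip": 74}
    - {"dx": 3.5,"dy": 32,"dz": 0,"ax": 0,"ay": 0,"az": 0,"grip": 74}
    - {"dx": 3.5,"dy": 32,"dz": 0,"ax": 0,"ay": 0,"az": 0,"grip": 74}
    - {"dx": 3.5,"dy": 32,"dz": 0,"ax": 0,"ay": 0,"az": 0,"grip": 74}
    - {"dx": 3.5,"dy": 32,"dz": 0,"ax": 0,"ay": 0,"az": 0,"grip": 74}
    - {"dx": 3.5,"dy": 32,"dz": 0,"ax": 0,"ay": 0,"az": 0,"grip": 74}
    - {"dx": 3.5,"dy": 32,"dz": 0,"ax": 0,"ay": 0,"az": 0,"grip": 74}
    - {"dx": 3.5,"dy": 32,"dz": 0,"ax": 0,"ay": 0,"az": 0,"grip": 74}
    - {"dx": 3.5,"dy": 32,"dz": 0,"ax": 0,"ay": 0,"az": 0,"grip": 74}
    - {"dx": 3.5,"dy": 32,"dz": 0,"ax": 0,"ay": 0,"az": 0,"grip": 74}
    - {"dx": 3,"dy": 32,"dz": 0,"ax": 0,"ay": 0,"az": 0,"grip": 74}
    - {"dx": 3,"dy": 15,"dz": 0,"ax": 0,"ay": 0,"az": 0,"grip": 74}

```text
time: 28.65
ee_pos: [0.5981, 0.2111, 0.1652]
tool_rot: [[-0.975, 0.221, -0.0], [0.221, 0.975, 0.0], [0.0, 0.0, -1.0]]
contact_force: [-0.7, 0.3, -0.6]
width: 0.842
grasp_force: 0.0
```

Call:
arm_command:
  deltas:
    - {"dx": 0,"dy": 0,"dz": 0,"ax": 0,"ay": 0,"az": 0,"grip": 74}
    - {"dx": 0,"dy": 0,"dz": 0,"ax": 0,"ay": 0,"az": 0,"grip": 74}

```text
time: 28.85
ee_pos: [0.598, 0.208, 0.1652]
tool_rot: [[-0.975, 0.223, -0.001], [0.223, 0.975, -0.001], [0.0, -0.001, -1.0]]
contact_force: [-0.2, 0.1, 0.2]
width: 0.838
grasp_force: 0.0
```

Run:
```python
from h import *
im,s=cap();print(s["ee_pos"])
print(proj(cam("wrist",s),[.598,.208,.066]))
S=manip.camera("scene");b=S[130:370,150:520]
cv2.imwrite("pics/v2.png",np.hstack([cv2.resize(im,(380,285)),cv2.resize(b,(420,285))])[:,:,::-1])
```

```text
[388. 105.] [  326    39   126   133 13103] [0.5205 0.2648 0.066 ]
[325. 240.] [ 284  198   82   84 5450] [0.5949 0.209  0.066 ]
[ 12. 285.] [   0  226   31  104 1056] [ 0.5788 -0.0101  0.066 ]
[0.59795339 0.20795264 0.16515895]
[324.16060942 244.55078892]
```

View pics/v2.png

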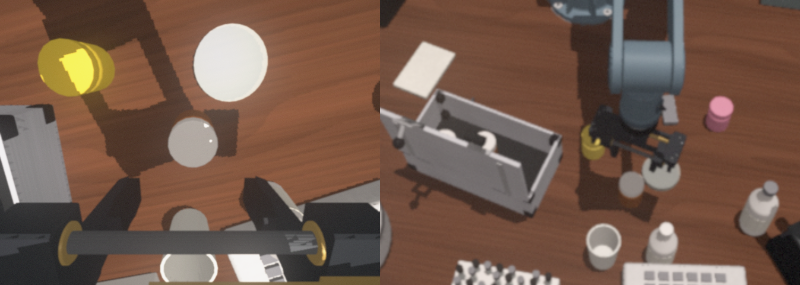

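Two jars are standing in the case (crop right). Jar c's cap is at (325,240), about 3 mm off the tool axis.

Call:
arm_command:
  deltas:
    - {"dx": 3,"dy": 0.3,"dz": 20,"ax": 0,"ay": 0,"az": 0,"grip": 74}
    - {"dx": 0,"dy": 0,"dz": 30,"ax": 0,"ay": 0,"az": 0,"grip": 74}
    - {"dx": 0,"dy": 0,"dz": 30,"ax": 0,"ay": 0,"az": 0,"grip": 74}
    - {"dx": 0,"dy": 0,"dz": 25,"ax": 0,"ay": 0,"az": 0,"grip": 74}
    - {"dx": 0,"dy": 0,"dz": 12,"ax": 0,"ay": 0,"az": 0,"grip": 74}
    - {"dx": 0,"dy": 0,"dz": 10,"ax": 0,"ay": 0,"az": 0,"grip": 74}
    - {"dx": 0,"dy": 0,"dz": 0,"ax": 0,"ay": 0,"az": 0,"grip": 70}
    - {"dx": 0,"dy": 0,"dz": 0,"ax": 0,"ay": 0,"az": 0,"grip": 66}
    - {"dx": 0,"dy": 0,"dz": 0,"ax": 0,"ay": 0,"az": 0,"grip": 62}
    - {"dx": 0,"dy": 0,"dz": 0,"ax": 0,"ay": 0,"az": 0,"grip": 58}
    - {"dx": 0,"dy": 0,"dz": 0,"ax": 0,"ay": 0,"az": 0,"grip": 54}
    - {"dx": 0,"dy": 0,"dz": 0,"ax": 0,"ay": 0,"az": 0,"grip": 48}
    - {"dx": 0,"dy": 0,"dz": 0,"ax": 0,"ay": 0,"az": 0,"grip": 48}
  squeeze: 20

```text
time: 30.25
ee_pos: [0.596, 0.2098, 0.0395]
tool_rot: [[-0.975, 0.223, 0.001], [0.223, 0.975, 0.0], [-0.001, 0.0, -1.0]]
contact_force: [-0.8, 0.5, 6.2]
width: 0.633
grasp_force: 20.0
```

Call:
arm_command:
  deltas:
    - {"dx": 0,"dy": 0,"dz": -10,"ax": 0,"ay": 0,"az": 0,"grip": 48}
    - {"dx": 0,"dy": 0,"dz": -30,"ax": 0,"ay": 0,"az": 0,"grip": 48}
    - {"dx": 0,"dy": 0,"dz": -30,"ax": 0,"ay": 0,"az": 0,"grip": 48}
    - {"dx": 0,"dy": 0,"dz": -30,"ax": 0,"ay": 0,"az": 0,"grip": 48}
    - {"dx": 0,"dy": 0,"dz": -30,"ax": 0,"ay": 0,"az": 0,"grip": 48}
    - {"dx": 0,"dy": 0,"dz": 0,"ax": 0,"ay": 0,"az": 0,"grip": 48}
    - {"dx": 0,"dy": 0,"dz": 0,"ax": 0,"ay": 0,"az": 0,"grip": 48}

```text
time: 30.95
ee_pos: [0.5952, 0.2097, 0.1686]
tool_rot: [[-0.975, 0.223, 0.001], [0.223, 0.975, 0.0], [-0.001, 0.0, -1.0]]
contact_force: [-0.2, 0.2, -3.1]
width: 0.633
grasp_force: 20.0
```

Run:
```python
from h import *
s=manip.sense();print(s["ee_pos"],s["width"]);go(case(-10,100,170),goal(CASE["yaw"]))
```

```text
[0.59522148 0.2097044  0.16856698] 0.6325832764883742
turn [0.01 0.03 0.01] then shift(new axes)mm [ -43.3 -254.8   -1.4] old axes [ -43.3 -254.8   -1.5]
```

Call:
arm_command:
  deltas:
    - {"dx": -4,"dy": -18,"dz": 0,"ax": 0,"ay": 0,"az": 0,"grip": 48}
    - {"dx": -5,"dy": -30,"dz": 0,"ax": 0,"ay": 0,"az": 0,"grip": 48}
    - {"dx": -5,"dy": -30,"dz": 0,"ax": 0,"ay": 0,"az": 0,"grip": 48}
    - {"dx": -5,"dy": -30,"dz": 0,"ax": 0,"ay": 0,"az": 0,"grip": 48}
    - {"dx": -5,"dy": -30,"dz": 0,"ax": 0,"ay": 0,"az": 0,"grip": 48}
    - {"dx": -5,"dy": -30,"dz": 0,"ax": 0,"ay": 0,"az": 0,"grip": 48}
    - {"dx": -5,"dy": -30,"dz": 0,"ax": 0,"ay": 0,"az": 0,"grip": 48}
    - {"dx": -5,"dy": -30,"dz": 0,"ax": 0,"ay": 0,"az": 0,"grip": 48}
    - {"dx": -4.3,"dy": -26.8,"dz": 0,"ax": 0,"ay": 0,"az": 0,"grip": 48}
    - {"dx": 0,"dy": 0,"dz": 0,"ax": 0,"ay": 0,"az": 0,"grip": 48}
    - {"dx": 0,"dy": 0,"dz": 0,"ax": 0,"ay": 0,"az": 0,"grip": 48}

```text
time: 32.05
ee_pos: [0.5794, -0.0492, 0.1667]
tool_rot: [[-0.974, 0.225, -0.003], [0.225, 0.974, 0.001], [0.003, 0.0, -1.0]]
contact_force: [0.7, 1.0, -2.1]
width: 0.628
grasp_force: 20.0
```

Run:
```python
from h import *
s=manip.sense();print(s["ee_pos"],s["width"]);go(case(-10,100,46),goal(CASE["yaw"]))
```

```text
[ 0.57935941 -0.04921797  0.1666865 ] 0.6277284860691789
turn [ 0.02 -0.19 -0.11] then shift(new axes)mm [ -1.    1.2 120.7] old axes [ -1.4   1.1 120.7]
```

Call:
arm_command:
  deltas:
    - {"dx": -1.2,"dy": 0,"dz": 15,"ax": 0,"ay": 0,"az": 0,"grip": 48}
    - {"dx": 0,"dy": 0,"dz": 25,"ax": 0,"ay": 0,"az": 0,"grip": 48}
    - {"dx": 0,"dy": 0,"dz": 25,"ax": 0,"ay": 0,"az": 0,"grip": 48}
    - {"dx": 0,"dy": 0,"dz": 20,"ax": 0,"ay": 0,"az": 0,"grip": 48}
    - {"dx": 0,"dy": 0,"dz": 15,"ax": 0,"ay": 0,"az": 0,"grip": 48}
    - {"dx": 0,"dy": 0,"dz": 10,"ax": 0,"ay": 0,"az": 0,"grip": 48}
    - {"dx": 0,"dy": 0,"dz": 5,"ax": 0,"ay": 0,"az": 0,"grip": 48}
    - {"dx": 0,"dy": 0,"dz": 3,"ax": 0,"ay": 0,"az": 0,"grip": 48}
    - {"dx": 0,"dy": 0,"dz": 1.5,"ax": 0,"ay": 0,"az": 0,"grip": 48}
    - {"dx": 0,"dy": 0,"dz": 1.5,"ax": 0,"ay": 0,"az": 0,"grip": 48}
    - {"dx": 0,"dy": 0,"dz": 0,"ax": 0,"ay": 0,"az": 0,"grip": 48}
    - {"dx": 0,"dy": 0,"dz": 0,"ax": 0,"ay": 0,"az": 0,"grip": 48}

```text
time: 33.25
ee_pos: [0.5822, -0.0488, 0.048]
tool_rot: [[-0.975, 0.223, 0.001], [0.223, 0.975, -0.0], [-0.001, -0.0, -1.0]]
contact_force: [-0.9, -0.5, -2.8]
width: 0.628
grasp_force: 20.0
```

Call:
arm_command:
  deltas:
    - {"dx": 0,"dy": 0,"dz": 1,"ax": 0,"ay": 0,"az": 0,"grip": 48}
    - {"dx": 0,"dy": 0,"dz": 1,"ax": 0,"ay": 0,"az": 0,"grip": 48}
    - {"dx": 0,"dy": 0,"dz": 1,"ax": 0,"ay": 0,"az": 0,"grip": 48}
    - {"dx": 0,"dy": 0,"dz": 0,"ax": 0,"ay": 0,"az": 0,"grip": 48}

```text
time: 33.65
ee_pos: [0.5821, -0.0487, 0.0456]
tool_rot: [[-0.975, 0.223, 0.0], [0.223, 0.975, -0.0], [-0.0, -0.0, -1.0]]
contact_force: [-3.7, 1.5, 7.4]
width: 0.627
grasp_force: 20.0
```

Call:
arm_command:
  deltas:
    - {"dx": 0,"dy": 0,"dz": -1,"ax": 0,"ay": 0,"az": 0,"grip": 58}
    - {"dx": 0,"dy": 0,"dz": 0,"ax": 0,"ay": 0,"az": 0,"grip": 64}
    - {"dx": 0,"dy": 0,"dz": 0,"ax": 0,"ay": 0,"az": 0,"grip": 68}
    - {"dx": 0,"dy": 0,"dz": 0,"ax": 0,"ay": 0,"az": 0,"grip": 68}
    - {"dx": 0,"dy": 0,"dz": -20,"ax": 0,"ay": 0,"az": 0,"grip": 68}
    - {"dx": 0,"dy": 0,"dz": -35,"ax": 0,"ay": 0,"az": 0,"grip": 68}
    - {"dx": 0,"dy": 0,"dz": -35,"ax": 0,"ay": 0,"az": 0,"grip": 68}
    - {"dx": 0,"dy": 0,"dz": -35,"ax": 0,"ay": 0,"az": 0,"grip": 68}
    - {"dx": 0,"dy": 0,"dz": -35,"ax": 0,"ay": 0,"az": 0,"grip": 68}
    - {"dx": 0,"dy": 0,"dz": -35,"ax": 0,"ay": 0,"az": 0,"grip": 68}
    - {"dx": 0,"dy": 0,"dz": -35,"ax": 0,"ay": 0,"az": 0,"grip": 68}
    - {"dx": 0,"dy": 0,"dz": -35,"ax": 0,"ay": 0,"az": 0,"grip": 68}
    - {"dx": 0,"dy": 0,"dz": -35,"ax": 0,"ay": 0,"az": 0,"grip": 68}
    - {"dx": 0,"dy": 0,"dz": -10,"ax": 0,"ay": 0,"az": 0,"grip": 68}
    - {"dx": 0,"dy": 0,"dz": 0,"ax": 0,"ay": 0,"az": 0,"grip": 68}
    - {"dx": 0,"dy": 0,"dz": 0,"ax": 0,"ay": 0,"az": 0,"grip": 68}

```text
time: 35.25
ee_pos: [0.5813, -0.0485, 0.3536]
tool_rot: [[-0.975, 0.223, -0.002], [0.223, 0.975, 0.001], [0.002, 0.0, -1.0]]
contact_force: [-0.5, -0.4, -0.5]
width: 0.767
grasp_force: 0.0
```

Run:
```python
from h import *
im=manip.camera("wrist");S=manip.camera("scene")[130:370,130:450]
s=manip.sense();print(s["ee_pos"])
cv2.imwrite("pics/v3.png",np.hstack([cv2.resize(im,(400,300)),cv2.resize(S,(400,300))])[:,:,::-1])
go([.6913,-.098,.355],goal(CASE["yaw"]))
```

```text
[ 0.58104983 -0.04839644  0.35290275]
turn [ 0.02 -0.23  0.01] then shift(new axes)mm [-118.5  -23.7   -2.1] old axes [-118.5  -23.8   -2.6]
```

View pics/v3.png

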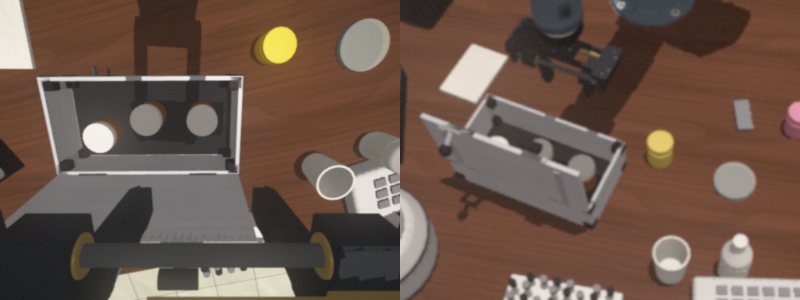

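All three jars stand upright in the case. Wrist crop: (98,137), (147,119), (202,120). Next I take the pull again.

Call:
arm_command:
  deltas:
    - {"dx": -20,"dy": -4,"dz": 0,"ax": 0,"ay": 0,"az": 0,"grip": 66}
    - {"dx": -25,"dy": -5,"dz": 0,"ax": 0,"ay": 0,"az": 0,"grip": 66}
    - {"dx": -25,"dy": -5,"dz": 0,"ax": 0,"ay": 0,"az": 0,"grip": 66}
    - {"dx": -25,"dy": -5,"dz": 0,"ax": 0,"ay": 0,"az": 0,"grip": 66}
    - {"dx": -23.5,"dy": -4.7,"dz": 0,"ax": 0,"ay": 0,"az": 0,"grip": 66}
    - {"dx": 0,"dy": 0,"dz": 0,"ax": 0,"ay": 0,"az": 0,"grip": 66}
    - {"dx": 0,"dy": 0,"dz": 0,"ax": 0,"ay": 0,"az": 0,"grip": 66}

```text
time: 36.05
ee_pos: [0.6915, -0.098, 0.3531]
tool_rot: [[-0.975, 0.223, -0.004], [0.223, 0.975, 0.001], [0.004, 0.0, -1.0]]
contact_force: [-0.2, -0.9, 0.1]
width: 0.751
grasp_force: 0.0
```

Run:
```python
from h import *
s=manip.sense();im=manip.camera("wrist");print(s["ee_pos"]);c=cam("wrist",s)
go([.6913,-.098,.2947],goal(CASE["yaw"]))
m=cv2.inRange(cv2.cvtColor(im,cv2.COLOR_RGB2HSV),np.array((0,0,0)),np.array((180,255,50)));m=m[150:390,200:440]
N,l,st,ce=cv2.connectedComponentsWithStats(m)
for i in range(1,N):
    if st[i,4]>300: print(st[i],ce[i]+[200,150])
print(proj(c,np.array([.6913,-.098,.2947+.0187])))
cv2.imwrite("pics/w7.png",cv2.resize(im,(480,360))[:,:,::-1])
```

```text
[ 0.69148062 -0.09802534  0.35311909]
turn [ 0.02 -0.16  0.02] then shift(new axes)mm [-0.1 -0.3 59.3] old axes [-0.2 -0.3 59.3]
[   0  149   45   89 2553] [220.4555425  338.48962005]
[324.02046292 281.21750069]
```

View pics/w7.png

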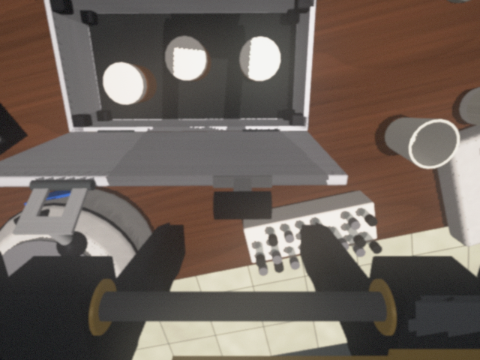

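The pull is at (324,272), about 4 mm nearer than predicted; the hasp is still swung up with its knob at (99,323).

Call:
arm_command:
  deltas:
    - {"dx": 3.5,"dy": 0,"dz": 15,"ax": 0,"ay": 0,"az": 0,"grip": 66}
    - {"dx": 0,"dy": 0,"dz": 20,"ax": 0,"ay": 0,"az": 0,"grip": 66}
    - {"dx": 0,"dy": 0,"dz": 15,"ax": 0,"ay": 0,"az": 0,"grip": 66}
    - {"dx": 0,"dy": 0,"dz": 8.5,"ax": 0,"ay": 0,"az": 0,"grip": 66}
    - {"dx": 0,"dy": 0,"dz": 0,"ax": 0,"ay": 0,"az": 0,"grip": 50}
    - {"dx": 0,"dy": 0,"dz": 0,"ax": 0,"ay": 0,"az": 0,"grip": 30}
    - {"dx": 0,"dy": 0,"dz": 0,"ax": 0,"ay": 0,"az": 0,"grip": 30}
    - {"dx": 0,"dy": 0,"dz": 0,"ax": 0,"ay": 0,"az": 0,"grip": 30}
    - {"dx": 0,"dy": 0,"dz": 0,"ax": 0,"ay": 0,"az": 0,"grip": 30}
  squeeze: 30

```text
time: 37.0
ee_pos: [0.6891, -0.0975, 0.2982]
tool_rot: [[-0.975, 0.223, 0.002], [0.223, 0.975, -0.001], [-0.002, -0.0, -1.0]]
contact_force: [0.0, -0.5, 2.9]
width: 0.451
grasp_force: 30.0
```

Run:
```python
from h import *
s=manip.sense();print(tocase(s["ee_pos"]),s["width"],s["contact_force"])
for n,(a0,a1,k) in {"B":(94,34,15),"A":(34,6,9),"C":(6,0,4)}.items():
    a=np.radians(np.linspace(a0,a1,k+1));f=215*np.cos(a)-5*np.sin(a);u=215*np.sin(a)+5*np.cos(a)
    print(n,[(float(round(x,1)),float(round(-y,1))) for x,y in zip(np.diff(f),np.diff(u))])
```

```text
[106.82688173  76.23032538 298.22829523] 0.4513295918626688 [ 0.01945015 -0.48846322  2.89809166]
B [(15.0, -0.9), (15.0, 0.2), (15.0, 1.2), (14.8, 2.3), (14.6, 3.3), (14.4, 4.3), (14.0, 5.3), (13.6, 6.3), (13.2, 7.2), (12.6, 8.1), (12.0, 9.0), (11.4, 9.8), (10.7, 10.6), (9.9, 11.3), (9.1, 11.9)]
A [(6.5, 9.7), (6.0, 10.0), (5.4, 10.4), (4.8, 10.6), (4.2, 10.9), (3.7, 11.1), (3.0, 11.3), (2.4, 11.4), (1.8, 11.5)]
C [(0.6, 5.6), (0.5, 5.6), (0.4, 5.6), (0.2, 5.6)]
```

Call:
arm_command:
  deltas:
    - {"dx": 8,"dy": 0,"dz": -0.5,"ax": 0,"ay": 0,"az": 0,"grip": 30}
    - {"dx": 7,"dy": 0,"dz": -0.4,"ax": 0,"ay": 0,"az": 0,"grip": 30}
    - {"dx": 15,"dy": 0,"dz": 0.2,"ax": 0,"ay": 0,"az": 0,"grip": 30}
    - {"dx": 15,"dy": 0,"dz": 1.2,"ax": 0,"ay": 0,"az": 0,"grip": 30}
    - {"dx": 14.8,"dy": 0,"dz": 2.3,"ax": 0,"ay": 0,"az": 0,"grip": 30}
    - {"dx": 14.6,"dy": 0,"dz": 3.3,"ax": 0,"ay": 0,"az": 0,"grip": 30}
    - {"dx": 14.4,"dy": 0,"dz": 4.3,"ax": 0,"ay": 0,"az": 0,"grip": 30}
    - {"dx": 14,"dy": 0,"dz": 5.3,"ax": 0,"ay": 0,"az": 0,"grip": 30}
    - {"dx": 13.6,"dy": 0,"dz": 6.3,"ax": 0,"ay": 0,"az": 0,"grip": 30}
    - {"dx": 13.2,"dy": 0,"dz": 7.2,"ax": 0,"ay": 0,"az": 0,"grip": 30}
    - {"dx": 12.6,"dy": 0,"dz": 8.1,"ax": 0,"ay": 0,"az": 0,"grip": 30}
    - {"dx": 12,"dy": 0,"dz": 9,"ax": 0,"ay": 0,"az": 0,"grip": 30}
    - {"dx": 11.4,"dy": 0,"dz": 9.8,"ax": 0,"ay": 0,"az": 0,"grip": 30}
    - {"dx": 10.7,"dy": 0,"dz": 10.6,"ax": 0,"ay": 0,"az": 0,"grip": 30}
    - {"dx": 9.9,"dy": 0,"dz": 11.3,"ax": 0,"ay": 0,"az": 0,"grip": 30}
    - {"dx": 9.1,"dy": 0,"dz": 11.9,"ax": 0,"ay": 0,"az": 0,"grip": 30}
    - {"dx": 0,"dy": 0,"dz": 0,"ax": 0,"ay": 0,"az": 0,"grip": 30}

```text
time: 38.7
ee_pos: [0.495, -0.0541, 0.2051]
tool_rot: [[-0.975, 0.223, -0.005], [0.223, 0.975, -0.001], [0.005, -0.002, -1.0]]
contact_force: [-3.0, -3.4, -3.1]
width: 0.451
grasp_force: 30.0
```

Call:
arm_command:
  deltas:
    - {"dx": 6.5,"dy": 0,"dz": 9.7,"ax": 0,"ay": 0,"az": 0,"grip": 30}
    - {"dx": 6,"dy": 0,"dz": 10,"ax": 0,"ay": 0,"az": 0,"grip": 30}
    - {"dx": 5.4,"dy": 0,"dz": 10.4,"ax": 0,"ay": 0,"az": 0,"grip": 30}
    - {"dx": 4.8,"dy": 0,"dz": 10.6,"ax": 0,"ay": 0,"az": 0,"grip": 30}
    - {"dx": 4.2,"dy": 0,"dz": 10.9,"ax": 0,"ay": 0,"az": 0,"grip": 30}
    - {"dx": 3.7,"dy": 0,"dz": 11.1,"ax": 0,"ay": 0,"az": 0,"grip": 30}
    - {"dx": 3,"dy": 0,"dz": 11.3,"ax": 0,"ay": 0,"az": 0,"grip": 30}
    - {"dx": 1.2,"dy": 0,"dz": 6,"ax": 0,"ay": 0,"az": 0,"grip": 30}
    - {"dx": 1.2,"dy": 0,"dz": 5.4,"ax": 0,"ay": 0,"az": 0,"grip": 30}
    - {"dx": 0,"dy": 0,"dz": 0,"ax": 0,"ay": 0,"az": 0,"grip": 30}
    - {"dx": 0,"dy": 0,"dz": 0,"ax": 0,"ay": 0,"az": 0,"grip": 30}

```text
time: 39.8
ee_pos: [0.4614, -0.0465, 0.1207]
tool_rot: [[-0.975, 0.223, -0.003], [0.223, 0.975, -0.002], [0.003, -0.002, -1.0]]
contact_force: [-0.7, -6.7, -5.0]
width: 0.448
grasp_force: 30.0
```

Call:
arm_command:
  deltas:
    - {"dx": 0.6,"dy": 0,"dz": 4,"ax": 0,"ay": 0,"az": 0,"grip": 30}
    - {"dx": 0.5,"dy": 0,"dz": 4,"ax": 0,"ay": 0,"az": 0,"grip": 30}
    - {"dx": 0.5,"dy": 0,"dz": 4,"ax": 0,"ay": 0,"az": 0,"grip": 30}
    - {"dx": 0.4,"dy": 0,"dz": 4,"ax": 0,"ay": 0,"az": 0,"grip": 30}
    - {"dx": 0.3,"dy": 0,"dz": 3,"ax": 0,"ay": 0,"az": 0,"grip": 30}
    - {"dx": 0.2,"dy": 0,"dz": 3,"ax": 0,"ay": 0,"az": 0,"grip": 30}
    - {"dx": 0,"dy": 0,"dz": 0,"ax": 0,"ay": 0,"az": 0,"grip": 30}
    - {"dx": 0,"dy": 0,"dz": 0,"ax": 0,"ay": 0,"az": 0,"grip": 30}

```text
time: 40.6
ee_pos: [0.4587, -0.0459, 0.0988]
tool_rot: [[-0.975, 0.223, -0.003], [0.223, 0.975, -0.001], [0.003, -0.002, -1.0]]
contact_force: [-1.7, -6.1, -4.6]
width: 0.453
grasp_force: 30.0
```

Call:
arm_command:
  deltas:
    - {"dx": 0,"dy": 0,"dz": 2,"ax": 0,"ay": 0,"az": 0,"grip": 30}
    - {"dx": 0,"dy": 0,"dz": 2,"ax": 0,"ay": 0,"az": 0,"grip": 30}
    - {"dx": 0,"dy": 0,"dz": 2,"ax": 0,"ay": 0,"az": 0,"grip": 30}
    - {"dx": 0,"dy": 0,"dz": 2,"ax": 0,"ay": 0,"az": 0,"grip": 30}
    - {"dx": 0,"dy": 0,"dz": 0,"ax": 0,"ay": 0,"az": 0,"grip": 30}

```text
time: 41.1
ee_pos: [0.4583, -0.0458, 0.0908]
tool_rot: [[-0.975, 0.223, -0.004], [0.223, 0.975, -0.001], [0.004, -0.002, -1.0]]
contact_force: [-3.4, -7.0, -1.9]
width: 0.449
grasp_force: 30.0
```

Call:
arm_command:
  deltas:
    - {"dx": 0,"dy": 0,"dz": 1.2,"ax": 0,"ay": 0,"az": 0,"grip": 30}
    - {"dx": 0,"dy": 0,"dz": 1.2,"ax": 0,"ay": 0,"az": 0,"grip": 30}
    - {"dx": 0,"dy": 0,"dz": 1.2,"ax": 0,"ay": 0,"az": 0,"grip": 30}
    - {"dx": 0,"dy": 0,"dz": 0,"ax": 0,"ay": 0,"az": 0,"grip": 30}

```text
time: 41.5
ee_pos: [0.4582, -0.0458, 0.0873]
tool_rot: [[-0.975, 0.223, -0.005], [0.223, 0.975, -0.001], [0.004, -0.002, -1.0]]
contact_force: [-4.6, -7.0, -0.9]
width: 0.446
grasp_force: 30.0
```

Call:
arm_command:
  deltas:
    - {"dx": 0,"dy": 0,"dz": 1.2,"ax": 0,"ay": 0,"az": 0,"grip": 30}
    - {"dx": 0,"dy": 0,"dz": 1.2,"ax": 0,"ay": 0,"az": 0,"grip": 30}
    - {"dx": 0,"dy": 0,"dz": 0,"ax": 0,"ay": 0,"az": 0,"grip": 30}

```text
time: 41.8
ee_pos: [0.4583, -0.0458, 0.0857]
tool_rot: [[-0.975, 0.222, -0.005], [0.222, 0.975, -0.001], [0.004, -0.002, -1.0]]
contact_force: [-8.4, -5.4, 9.1]
width: 0.452
grasp_force: 30.0
```

Call:
arm_command:
  deltas:
    - {"dx": 0,"dy": 0,"dz": 0.6,"ax": 0,"ay": 0,"az": 0,"grip": 30}
    - {"dx": 0,"dy": 0,"dz": 0,"ax": 0,"ay": 0,"az": 0,"grip": 46}
    - {"dx": 0,"dy": 0,"dz": 0,"ax": 0,"ay": 0,"az": 0,"grip": 60}
    - {"dx": 0,"dy": 0,"dz": 0,"ax": 0,"ay": 0,"az": 0,"grip": 60}
    - {"dx": 0,"dy": 0,"dz": -20,"ax": 0,"ay": 0,"az": 0,"grip": 60}
    - {"dx": 0,"dy": 0,"dz": -30,"ax": 0,"ay": 0,"az": 0,"grip": 60}
    - {"dx": 0,"dy": 0,"dz": -35,"ax": 0,"ay": 0,"az": 0,"grip": 60}
    - {"dx": 0,"dy": 0,"dz": -50,"ax": 0,"ay": 0,"az": 0,"grip": 60}
    - {"dx": 0,"dy": -25,"dz": -5,"ax": 0,"ay": 0,"az": 0,"grip": 60}
    - {"dx": 0,"dy": -35,"dz": 0,"ax": 0,"ay": 0,"az": 0,"grip": 60}
    - {"dx": 0,"dy": -35,"dz": 0,"ax": 0,"ay": 0,"az": 0,"grip": 60}
    - {"dx": 0,"dy": -35,"dz": 0,"ax": 0,"ay": 0,"az": 0,"grip": 60}
    - {"dx": 0,"dy": -19,"dz": 0,"ax": 0,"ay": 0,"az": 0,"grip": 60}
    - {"dx": 0,"dy": 0,"dz": 0,"ax": 0,"ay": 0,"az": 0,"grip": 60}
    - {"dx": 0,"dy": 0,"dz": 0,"ax": 0,"ay": 0,"az": 0,"grip": 60}

```text
time: 43.3
ee_pos: [0.4273, -0.1901, 0.2248]
tool_rot: [[-0.975, 0.224, -0.001], [0.224, 0.975, 0.001], [0.001, 0.001, -1.0]]
contact_force: [-0.2, 0.5, 0.5]
width: 0.678
grasp_force: 0.0
```

Run:
```python
from h import *
s=manip.sense();im=manip.camera("wrist");c=cam("wrist",s)
print(s["ee_pos"],tocase(s["ee_pos"]))
for th in np.arange(1.6,2.21,.1):
    a=th+np.arctan2(40,36);print(round(th,1),proj(c,case(-91-54*np.sin(a),-75,100.5-54*np.cos(a))).round(0))
print("pull",proj(c,case(-130,75,100)).round())
cv2.imwrite("pics/w8.png",im[:,:,::-1])
```

```text
[ 0.42727407 -0.19011557  0.2247598 ] [-127.7718739   -72.46970339  224.75979887]
1.6 [320. 256.]
1.7 [320. 264.]
1.8 [320. 272.]
1.9 [320. 281.]
2.0 [320. 290.]
2.1 [320. 298.]
2.2 [320. 307.]
pull [526. 230.]
```

View pics/w8.png

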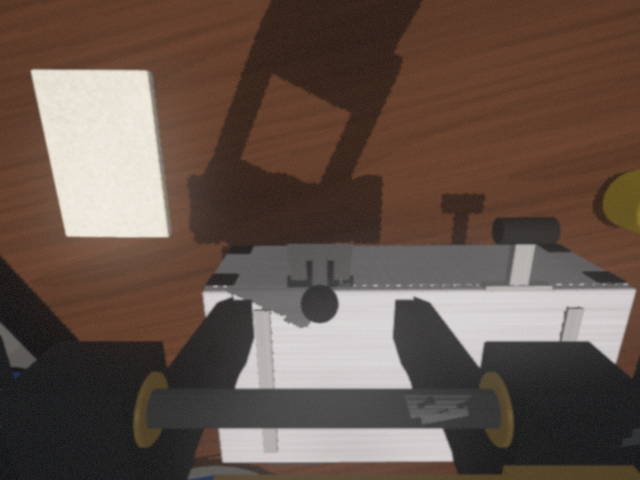

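The lid is shut: the pull appears at (526,230), as predicted. The knob at (319,303) puts the hasp at about 2.15 rad, still up. Regripping the knob.

Run:
```python
from h import *
a=2.155+np.arctan2(40,36)
go(case(-91-54*np.sin(a),-75,100.5-54*np.cos(a)),goal(CASE["yaw"]),True)
b=np.linspace(a,np.arctan2(40,36),20)
f=54*np.sin(b);u=-54*np.cos(b)
print([(float(round(x,1)),float(round(-y,1))) for x,y in zip(np.diff(f),np.diff(u))])
```

```text
turn [ 0.05 -0.04  0.02] then shift(new axes)mm [-28.7  -3.   89.6] old axes [-28.8  -3.1  89.6]
[(6.0, 1.2), (5.8, 1.9), (5.6, 2.6), (5.2, 3.2), (4.8, 3.7), (4.4, 4.3), (3.9, 4.7), (3.3, 5.1), (2.7, 5.5), (2.1, 5.8), (1.4, 6.0), (0.7, 6.1), (0.0, 6.1), (-0.7, 6.1), (-1.4, 6.0), (-2.0, 5.8), (-2.7, 5.5), (-3.3, 5.2), (-3.8, 4.8)]
```

Call:
arm_command:
  deltas:
    - {"dx": -28.7,"dy": -3,"dz": 0,"ax": 0,"ay": 0,"az": 0,"grip": 60}
    - {"dx": 0,"dy": 0,"dz": 20,"ax": 0,"ay": 0,"az": 0,"grip": 60}
    - {"dx": 0,"dy": 0,"dz": 25,"ax": 0,"ay": 0,"az": 0,"grip": 60}
    - {"dx": 0,"dy": 0,"dz": 20,"ax": 0,"ay": 0,"az": 0,"grip": 60}
    - {"dx": 0,"dy": 0,"dz": 15,"ax": 0,"ay": 0,"az": 0,"grip": 60}
    - {"dx": 0,"dy": 0,"dz": 9.6,"ax": 0,"ay": 0,"az": 0,"grip": 60}
    - {"dx": 0,"dy": 0,"dz": 0,"ax": 0,"ay": 0,"az": 0,"grip": 40}
    - {"dx": 0,"dy": 0,"dz": 0,"ax": 0,"ay": 0,"az": 0,"grip": 28}
    - {"dx": 0,"dy": 0,"dz": 0,"ax": 0,"ay": 0,"az": 0,"grip": 20}
    - {"dx": 0,"dy": 0,"dz": 0,"ax": 0,"ay": 0,"az": 0,"grip": 15}
    - {"dx": 0,"dy": 0,"dz": 0,"ax": 0,"ay": 0,"az": 0,"grip": 15}
    - {"dx": 0,"dy": 0,"dz": 0,"ax": 0,"ay": 0,"az": 0,"grip": 15}
  squeeze: 20

```text
time: 44.55
ee_pos: [0.4553, -0.1992, 0.1361]
tool_rot: [[-0.975, 0.223, 0.001], [0.223, 0.975, 0.001], [-0.001, 0.001, -1.0]]
contact_force: [1.6, 5.6, 3.2]
width: 0.249
grasp_force: 19.9
```

Gripped squarely on the ball. Swinging down.

Call:
arm_command:
  deltas:
    - {"dx": 6,"dy": 0,"dz": 1.2,"ax": 0,"ay": 0,"az": 0,"grip": 15}
    - {"dx": 5.8,"dy": 0,"dz": 1.9,"ax": 0,"ay": 0,"az": 0,"grip": 15}
    - {"dx": 5.6,"dy": 0,"dz": 2.6,"ax": 0,"ay": 0,"az": 0,"grip": 15}
    - {"dx": 5.2,"dy": 0,"dz": 3.2,"ax": 0,"ay": 0,"az": 0,"grip": 15}
    - {"dx": 4.8,"dy": 0,"dz": 3.7,"ax": 0,"ay": 0,"az": 0,"grip": 15}
    - {"dx": 4.4,"dy": 0,"dz": 4.3,"ax": 0,"ay": 0,"az": 0,"grip": 15}
    - {"dx": 3.9,"dy": 0,"dz": 4.7,"ax": 0,"ay": 0,"az": 0,"grip": 15}
    - {"dx": 3.3,"dy": 0,"dz": 5.1,"ax": 0,"ay": 0,"az": 0,"grip": 15}
    - {"dx": 2.7,"dy": 0,"dz": 5.5,"ax": 0,"ay": 0,"az": 0,"grip": 15}
    - {"dx": 2.1,"dy": 0,"dz": 5.8,"ax": 0,"ay": 0,"az": 0,"grip": 15}
    - {"dx": 0,"dy": 0,"dz": 0,"ax": 0,"ay": 0,"az": 0,"grip": 15}

```text
time: 45.65
ee_pos: [0.4126, -0.1896, 0.0972]
tool_rot: [[-0.975, 0.223, 0.002], [0.223, 0.975, 0.001], [-0.001, 0.001, -1.0]]
contact_force: [4.3, 3.8, -1.9]
width: 0.252
grasp_force: 20.0
```

Call:
arm_command:
  deltas:
    - {"dx": 1.4,"dy": 0,"dz": 6,"ax": 0,"ay": 0,"az": 0,"grip": 15}
    - {"dx": 0.7,"dy": 0,"dz": 6.1,"ax": 0,"ay": 0,"az": 0,"grip": 15}
    - {"dx": 0,"dy": 0,"dz": 6.1,"ax": 0,"ay": 0,"az": 0,"grip": 15}
    - {"dx": -0.7,"dy": 0,"dz": 6.1,"ax": 0,"ay": 0,"az": 0,"grip": 15}
    - {"dx": -1.4,"dy": 0,"dz": 6,"ax": 0,"ay": 0,"az": 0,"grip": 15}
    - {"dx": -2,"dy": 0,"dz": 5.8,"ax": 0,"ay": 0,"az": 0,"grip": 15}
    - {"dx": -2.7,"dy": 0,"dz": 5.5,"ax": 0,"ay": 0,"az": 0,"grip": 15}
    - {"dx": 0,"dy": 0,"dz": 0,"ax": 0,"ay": 0,"az": 0,"grip": 15}

```text
time: 46.45
ee_pos: [0.4169, -0.1905, 0.0553]
tool_rot: [[-0.975, 0.223, -0.0], [0.223, 0.975, 0.001], [0.0, 0.001, -1.0]]
contact_force: [1.9, 4.7, -0.2]
width: 0.249
grasp_force: 19.7
```

Call:
arm_command:
  deltas:
    - {"dx": -3.3,"dy": 0,"dz": 5.2,"ax": 0,"ay": 0,"az": 0,"grip": 15}
    - {"dx": -1.9,"dy": 0,"dz": 2.4,"ax": 0,"ay": 0,"az": 0,"grip": 15}
    - {"dx": -1.9,"dy": 0,"dz": 2.4,"ax": 0,"ay": 0,"az": 0,"grip": 15}
    - {"dx": 0,"dy": 0,"dz": 0,"ax": 0,"ay": 0,"az": 0,"grip": 15}
    - {"dx": 0,"dy": 0,"dz": 0,"ax": 0,"ay": 0,"az": 0,"grip": 15}

```text
time: 46.95
ee_pos: [0.4233, -0.192, 0.0454]
tool_rot: [[-0.975, 0.223, -0.001], [0.223, 0.975, 0.001], [0.001, 0.001, -1.0]]
contact_force: [0.3, 4.8, -1.3]
width: 0.245
grasp_force: 19.7
```

Call:
arm_command:
  deltas:
    - {"dx": -1.5,"dy": 0,"dz": 1.6,"ax": 0,"ay": 0,"az": 0,"grip": 15}
    - {"dx": -1.5,"dy": 0,"dz": 1.6,"ax": 0,"ay": 0,"az": 0,"grip": 15}
    - {"dx": 0,"dy": 0,"dz": 0,"ax": 0,"ay": 0,"az": 0,"grip": 15}

```text
time: 47.25
ee_pos: [0.4256, -0.1925, 0.0424]
tool_rot: [[-0.975, 0.223, -0.003], [0.223, 0.975, 0.002], [0.003, 0.001, -1.0]]
contact_force: [-3.8, 5.3, 5.3]
width: 0.24
grasp_force: 19.3
```

Call:
arm_command:
  deltas:
    - {"dx": 0,"dy": 0,"dz": 0,"ax": 0,"ay": 0,"az": 0,"grip": 30}
    - {"dx": 0,"dy": 0,"dz": 0,"ax": 0,"ay": 0,"az": 0,"grip": 45}
    - {"dx": 0,"dy": 0,"dz": 0,"ax": 0,"ay": 0,"az": 0,"grip": 60}
    - {"dx": 2,"dy": 0,"dz": 0,"ax": 0,"ay": 0,"az": 0,"grip": 60}
    - {"dx": 0,"dy": 0,"dz": -20,"ax": 0,"ay": 0,"az": 0,"grip": 60}
    - {"dx": 0,"dy": 0,"dz": -35,"ax": 0,"ay": 0,"az": 0,"grip": 60}
    - {"dx": 0,"dy": 0,"dz": -35,"ax": 0,"ay": 0,"az": 0,"grip": 60}
    - {"dx": 0,"dy": 0,"dz": -35,"ax": 0,"ay": 0,"az": 0,"grip": 60}
    - {"dx": 0,"dy": 0,"dz": -35,"ax": 0,"ay": 0,"az": 0,"grip": 60}
    - {"dx": 0,"dy": 0,"dz": -20,"ax": 0,"ay": 0,"az": 0,"grip": 60}
    - {"dx": 0,"dy": 0,"dz": 0,"ax": 0,"ay": 0,"az": 0,"grip": 60}
    - {"dx": 0,"dy": 0,"dz": 0,"ax": 0,"ay": 0,"az": 0,"grip": 60}

```text
time: 48.45
ee_pos: [0.4245, -0.1929, 0.2223]
tool_rot: [[-0.975, 0.223, 0.0], [0.223, 0.975, -0.0], [-0.0, -0.0, -1.0]]
contact_force: [0.3, -0.1, -0.2]
width: 0.681
grasp_force: 0.0
```

Run:
```python
from h import *
s=manip.sense();im=manip.camera("wrist");c=cam("wrist",s);print(s["ee_pos"])
for th in (0,.1,.2,.4,.6):
    a=th+np.arctan2(40,36);print(th,proj(c,case(-91-54*np.sin(a),-75,100.5-54*np.cos(a))).round(0))
g=cv2.cvtColor(im,cv2.COLOR_RGB2GRAY)
for t in(18,28,38):
    m=(g[170:290,250:400]<t).astype(np.uint8);m=cv2.morphologyEx(m,cv2.MORPH_OPEN,np.ones((9,9)))
    N,l,st,ce=cv2.connectedComponentsWithStats(m);print(t,[(st[i].tolist(),(ce[i]+[250,170]).round().tolist()) for i in range(1,N)])
print("pull",proj(c,case(-130,75,100)))
p=(g[190:270,470:600]<45).astype(np.uint8);p=cv2.morphologyEx(p,cv2.MORPH_OPEN,np.ones((9,9)));N,l,st,ce=cv2.connectedComponentsWithStats(p);print([(st[i].tolist(),(ce[i]+[470,190]).round().tolist()) for i in range(1,N)])
```

```text
[ 0.42445896 -0.19289527  0.22231903]
0 [325. 219.]
0.1 [325. 217.]
0.2 [325. 215.]
0.4 [325. 212.]
0.6 [325. 212.]
18 []
28 []
38 [([64, 40, 11, 10, 108], [319.0, 215.0])]
pull [531.66683269 234.14994805]
[]
```

Run:
```python
from h import *
a=cv2.cvtColor(cv2.imread("pics/side0.png"),cv2.COLOR_BGR2GRAY);b=cv2.cvtColor(manip.camera("side"),cv2.COLOR_RGB2GRAY)
for g in(a,b):
    for (r0,r1,c0,c1) in((325,355,268,290),(262,285,280,305)):
        w=g[r0:r1,c0:c1];ys,xs=np.nonzero(w<28);print(len(xs),(xs.mean()+c0).round(1),(ys.mean()+r0).round(1),end=" | ")
    print()
D=cam("side")
for th in(0,.1,.2,.4):
    q=th+np.arctan2(40,36);print(th,proj(D,case(-91-54*np.sin(q),-75,100.5-54*np.cos(q))).round(1))
```

```text
57 277.5 340.8 | 36 287.7 279.8 | 
107 278.3 340.5 | 86 284.6 276.0 | 
0 [277.5 339.4]
0.1 [275.7 338.1]
0.2 [274.1 336.6]
0.4 [271.6 333.5]
```

```bash
python3 -c "
from plant import manip
print(manip.sign_off())"
```

```text
the job is handed in; nothing more can be done
None
```

The job is handed in: all three amber jars stand upright in the case, the lid is shut and the hasp is back down over its staple, with no verdict returned at hand-in.

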